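# Let a bench easel down to its mark through its ratchet winch

### The job

Let the painting on the bench easel down with the crank until the brass pointer on its tray is as near level with the orange marker clip as the ratchet teeth allow. The wheel hangs on its pawl: wind it up a touch first so the tooth lets go, throw the pawl right over clear of the teeth, and wind back down; never drag the pawl out of a loaded tooth. Then tip the pawl back in, ease the wheel back until the next tooth bears gently but firmly on the pawl, and let go with it still bearing, leaving the painting and everything else on the table alone.

Things in the scene. Friction and masses are not known exactly. Their poses are not given: they have to be found in the camera images.
- easel: wooden bench easel, fixed to the table, painted panel on its tray, hand winch at its right. Origin: on the table below the ratchet wheel's centre; x away from the robot, y left along the shaft to the mast, z up. In this frame: wheel in plane y = 0, shaft at x = 0, z = 120 mm; tray, rule and mast at y = 95 to 360, up to 450 mm high; above the shaft only the winch lies between y = -120 and 95
- axle (a point): fixed point on the shaft's line abreast of the middle of the crank handle: 86 mm right of the ratchet wheel's plane (easel y = -86 mm), 120 mm above the table. The handle circles this point at 65 mm in the easel's x-z plane. At winch = 0 the handle stands 2.60 rad from the easel's +x, turning up over the top; its angle = 2.60 + winch
- winch (a joint): angle of crank and ratchet wheel, rad: 0 at the start, a tooth on the pawl; + winds up (anticlockwise from the crank's free end), - is backward, down: 16 mm of tray per rad. 12 teeth, 0.524 apart (8.4 mm of tray): one bears near -0.524, -1.047, -1.571, -2.094, but worn, so up to 0.07 before or past that. A friction washer holds it where left; the handle takes 9 to 14 N up, 4 to 9 N down
- handle_mid (a point): middle of the crank's round dark-wood handle: 17.6 mm thick, 60 mm long, along the easel's y, spins freely on its pin. Starts 56 mm nearer the robot than the shaft and 34 mm above it; winding back carries it up, over the top and away from the robot. The red crank arm is 34 mm to its left. Can be pinched from above, fingers closing along the easel's x
- ratchet_wheel: old steel ratchet wheel, 100 mm over the tooth tips, 80 mm at the roots, 12 mm thick, 12 unevenly worn saw teeth with locking faces undercut by 12 degrees; turns with the crank. Origin: its centre, on the shaft. Where a tooth comes to bear must be felt at the handle; after pressing it home the washer keeps it bearing
- pawl (a joint): angle of the pawl, rad: 0 with its nose home in the teeth on top of the wheel; + lifts the nose, lever away from the robot; past 0.8 it tips over and rests at 1.30. Back below 0.6 it falls in by its weight, lies on a tooth's sloping back and slides home as the wheel goes backward to the next locking face. Undercut: it lifts freely only with the wheel 0.05 to 0.4 rad up from a bearing tooth
- pawl_pivot (a point): pivot of the pawl, on the easel: in the wheel's plane, 42 mm beyond the shaft (easel +x) and 46 mm above it, 166 mm above the table
- pawl_nose: red nose of the pawl, 40 mm long, rigid with the lever; its origin is on the pivot
- pawl_ball (a point): centre of the black ball (22 mm) on the pawl's lever (8 mm thick), 65 mm from the pivot in the wheel's plane. Pawl home: the lever leans 0.60 rad from upright towards the robot; thrown over: 0.70 rad away from it. The ball is then 220 and 216 mm above the table, 231 mm midway. Push it with closed fingers or pinch it; it needs under 1 N
- marker: orange clip with a white line, 26 x 14 mm, fixed on the upright aluminium rule beside the pointer; origin: its middle, the height of the white line. At the start it is 18 to 36 mm below the pointer
- pointer (a point): tip of the small brass pointer at the right end of the tray; moves up and down with the painting
- panel: the wet painting, clamped in the tray; not to be touched
- water_jar: clear jar with blue lid, 68 mm wide, 85 mm high, between the winch and the robot or beside it; bystander
- pigment_jar: amber jar with orange lid, 60 mm wide, 75 mm high, just beyond the winch; bystander
- ochre_bowl: white bowl, 84 mm wide, 35 mm high; bystander
- varnish: glass bottle, 52 mm wide, 150 mm high; bystander
- brush_a: brush, 210 mm, lying on the table; bystander
- paint_tube: white paint tube, 105 x 30 x 18 mm, lying; bystander

How it is judged (in metres and radians):
On the way, in this order (a step that is already met when the one before it is completed fails the run):
1. the pawl is thrown over clear of the teeth before the wheel has gone back (value of joint pawl above 1 rad and value of joint winch above -0.1 rad), for 0.2 s.
2. with the pawl clear, the tray is wound down until its pointer is less than 13 mm above the marker (value of joint pawl above 1 rad and z of pointer in the frame of marker below 0.013 m), for 0.2 s.
At the end, for the whole second after the job is handed in: the pawl is home in the teeth (within 0.06 rad), a tooth bears on it (at least 2 N between wheel and pawl after letting go), the pointer is within 7 mm of the marker's height, and the winch is at rest (value of joint pawl below 0.06 rad and contact force between pawl_nose and ratchet_wheel above 2 N and z of pointer in the frame of marker between -0.007 and 0.007 m and velocity of joint winch between -0.05 and 0.05 rad/s); the robot touches nothing.
It fails at once if the pawl is dragged or forced against a loaded tooth (more than 8 N between nose and wheel while the pawl is partly lifted) (value of joint pawl between 0.05 and 0.6 rad and contact force between pawl_nose and ratchet_wheel above 8 N).
It fails at once if the wheel is driven hard against the pawl (more than 30 N) (contact force between pawl_nose and ratchet_wheel above 30 N).
It fails at once if the wet painting is touched (contact force between any of the fingers, the arm and panel above 1 N).
It fails at once if a bystander is moved by more than 30 mm (distance of any of water_jar, pigment_jar, ochre_bowl, varnish, brush_a, paint_tube from where it was at the start of the episode above 0.03 m).
It also fails if it takes over 72 s, if anything falls off the work surface, if the arm or the gripper's body presses on something with over 40 N, if the wrist force passes 120 N, or if a joint passes its speed limit or range.

### The arm

A 6-joint arm with a two-finger parallel gripper is mounted at the origin on the work surface. World frame = base frame: x ahead of the robot, y to its left, z up, the work surface at z = 0. Lengths are in mm, angles in degrees, forces in N, time in s.
With the tool pointing down it reaches from about 350 to 850 mm from the base axis. Payload 8.1 kg.
Tool frame: the origin (TCP) lies midway between the tips of the shut fingers; the grasp point (between the pads) lies 19 mm behind it; z points along the fingers, x is the direction in which the jaws open and shut, and the axes are right-handed (so a half turn about z gives the same grasp; the last joint's range is limited). The gripper opens to 85 mm and grips with 20 to 120 N. Pads are 22 mm wide; open, the fingers measure 114 mm over their backs; the gripper's body (76 mm by 85 mm) begins 54 mm behind the grasp point. The pads swing forward as they close: fully open they stand 13 mm farther back than shut.
Start: joints at [68.446, 7.471, 85.268, -0, 87.261, -4.893], TCP at [172.009, 574.82, 231.292] pointing down, gripper open.
Joint ranges: [-169.43, 169.43], [-51.17, 129.36], [1.28, 143.12], [-76.62, 256.62], [0, 156.53], [-152.29, 152.29]. Speed limits (degrees/s): [136.94, 136.94, 159.86, 180, 180, 180].

### API

Orientations are given as [roll, pitch, yaw] about the fixed x, y, z axes, in that order (R = Rz(yaw) Ry(pitch) Rx(roll)).
In Python, from bench import monitor, cams, r gives the robot as it stands.
- The arm moves only by the tool jog_arm, never from a script. Its arguments are lists of equal length, an entry for each row: "offset": the shift along the tool's x, y, z in mm, a list of three; "delta_rot": the turn, a rotation vector about the tool's x, y, z in degrees, a list of three; "jaw": the opening in per cent of the stroke, from 0 (shut) to 100 (fully open). In form: {"offset": [[x, y, z], ...], "delta_rot": [[rx, ry, rz], ...], "jaw": [jaw, ...]}. A call has 1 to 20 rows; each row shifts and turns the pose as measured when the row begins, along the tool's axes as they then stand; what a row does not reach is not made up. A row lasts 1/10 s, in which the tool goes at most 50 mm and 8.59 degrees, less where a joint would pass 70% of its speed; a pose out of reach is approached as far as the arm can. A call is refused whole if a number of a shift passes 50 or a number of a turn 8.59, either way. A call with a gripper value outside its range is refused whole. The fingers move at their own pace and stop on an object; "newtons" is the grip in N (left out, the last holds). Time passes only in rows, so rows that do not move let the fingers close. It gives the time, the measured TCP pose, the force and the opening at its end, in the units of the state.
- monitor.sense(): the state, without advancing time (a new reading comes with each control period).
- cams.snapshot(name): name is "scene" or "top" or "wrist"; returns (picture, depth): 384x512x3 uint8, red, green, blue; 384x512 float32, mm along the optical axis (not along the pixel's ray), 0 where there is no reading.
- cams.camera_model(name): a dict with "K" (3x3 intrinsics, pixels), "k1" (the pictures are not rectified: a ray, as slopes to the right and down, at radius r is drawn at 1 + k1 r^2 times it, then the intrinsics apply), "camera_from_world" (4x4, takes a point from world to camera coordinates). Camera axes: x right, y down, z forward; pixel columns grow to the right and rows downward; lengths in mm; the calibration is good to about 2 mm. A picture is of the moment at which its call begins: read the wrist's pose just before it. camera_model takes no time and is no camera call; for the wrist camera it gives the pose at the moment of the call.
- r.hand_in(): hands the job in, once; it reports no verdict.
The state is a dict: "time": time; "joint_pos": joint angles; "qd": joint speeds; "joint_efforts": joint torques, N m; "tool_pos": TCP position; "tcp_rot": TCP orientation; "ft_force": force on the tool from outside, world axes, zero at the start; "wrist_torque": the same for the moment, N m; "finger_gap": finger opening in mm.
Only numpy, scipy, OpenCV 4.12 (cv2) and the standard library are available. Lean on these libraries where they do the work, as an engineer would, in place of code of your own. Each camera call takes 0.05 s, during which the arm holds its last target.

## Working session

There is one attempt and no reset: what is moved stays moved. The work goes in short steps, Python scripts to look and compute and a tool call to move; the robot and the scene stay as the last step left them, time stands still between calls to the robot, and variables do not carry over. Pictures are saved under pics/ and viewed, and the job is handed in when it is done.

Besides the shell and the picture viewer there is one more tool, called after "Call:" in YAML: its name, and indented under it one key for each argument. jog_arm: Moves the arm, as the interface text tells. Its arguments: {"type":"object","properties":{"offset":{"type":"array","items":{"type":"array","items":{"type":"number"}}},"delta_rot":{"type":"array","items":{"type":"array","items":{"type":"number"}}},"jaw":{"type":"array","items":{"type":"number"}},"newtons":{"type":"number"}},"required":["offset","delta_rot","jaw"]}

```bash
ls -la; mkdir -p pics
python3 - <<'E'
from bench import monitor, cams, r
import cv2, numpy as np
print(monitor.sense())
for n in ["scene","top","wrist"]:
    m=cams.camera_model(n)
    print(n,m)
    p,d=cams.snapshot(n)
    cv2.imwrite(f"pics/{n}0.png",p[:,:,::-1]); np.savez(f"pics/{n}0.npz",p=p,d=d,**{k:np.array(v) for k,v in m.items()})
print(monitor.sense()['time'])
E
```

```text
total 12
drwxr-xr-x  3 agent agent 4096 Dec  6 05:44 .
drwxr-xr-x 23 root  root  4096 Dec  6 05:43 ..
drwxr-xr-x  2 agent agent 4096 Dec  6 05:44 pics
{'time': 0.0, 'joint_pos': array([ 6.84442510e+01,  7.51281030e+00,  8.53283291e+01, -7.43556202e-04,
        8.72609872e+01, -4.89309323e+00]), 'qd': array([ 0.03095079, -0.02299843,  0.01691271,  0.07736265,  0.0162209 ,
       -0.07545597]), 'joint_efforts': array([-1.10591791e-03, -5.69404471e+01, -5.00546908e+01, -4.39742253e-04,
        1.50546822e-02, -2.71898898e-05]), 'tool_pos': array([171.82801643, 574.31158838, 230.2774829 ]), 'tcp_rot': array([-1.79992029e+02,  1.01817783e-01,  7.33373875e+01]), 'ft_force': array([0.78981933, 0.01951646, 0.67192955]), 'wrist_torque': array([ 0.03804041, -0.00555994,  0.00724204]), 'finger_gap': 85.4419858160634}
scene {'K': array([[410.77829924,   0.        , 253.89727735],
       [  0.        , 410.77829924, 187.28354787],
       [  0.        ,   0.        ,   1.        ]]), 'k1': 0.0018401976328612745, 'camera_from_world': array([[ 3.58465663e-01,  9.33453401e-01,  1.29273916e-02,
      
[... 696 characters left out ...]
52e-02, -9.81802038e-01,
         9.94624422e+02],
       [ 0.00000000e+00,  0.00000000e+00,  0.00000000e+00,
         1.00000000e+00]])}
wrist {'K': array([[271.86981935,   0.        , 257.16801279],
       [  0.        , 271.86981935, 190.73878568],
       [  0.        ,   0.        ,   1.        ]]), 'k1': -0.06214331832161537, 'camera_from_world': array([[ 2.85919204e-01,  9.58253649e-01, -3.92042966e-04,
        -5.98617829e+02],
       [ 9.20646369e-01, -2.74584584e-01,  2.77513186e-01,
        -3.56754068e+01],
       [ 2.65820374e-01, -7.97072821e-02, -9.60721748e-01,
         3.77826676e+02],
       [ 0.00000000e+00,  0.00000000e+00,  0.00000000e+00,
         1.00000000e+00]])}
0.15
```

View pics/scene0.png

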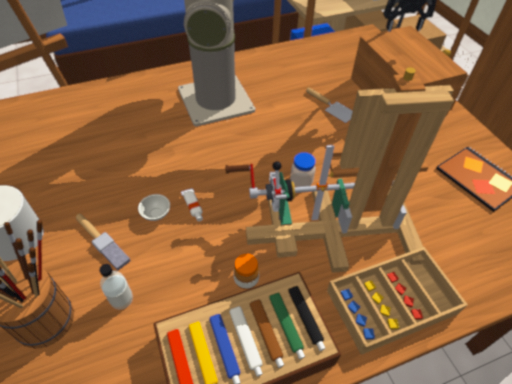

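View pics/top0.png

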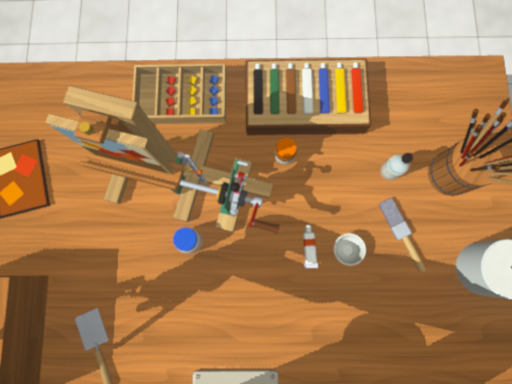

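View pics/wrist0.png

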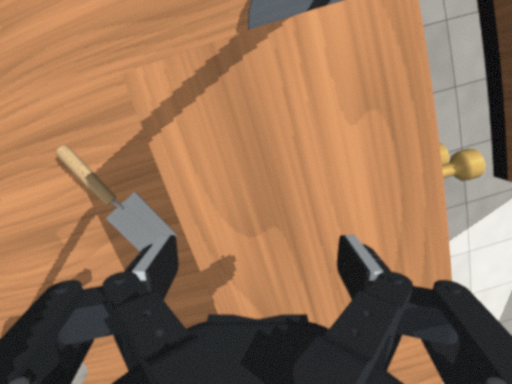

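```bash
cat > h.py <<'E'
import numpy as np, cv2
def proj(m,P):
    P=np.atleast_2d(np.asarray(P,float)); T=m['camera_from_world']
    rv,_=cv2.Rodrigues(np.array(T[:3,:3])); 
    uv,_=cv2.projectPoints(P,rv,np.array(T[:3,3]),m['K'],np.array([float(m['k1']),0,0,0,0]))
    return uv[:,0]
def ray(m,uv):
    uv=np.array(uv,float).reshape(-1,1,2)
    n=cv2.undistortPoints(uv,m['K'],np.array([float(m['k1']),0,0,0,0]))[:,0]
    T=m['camera_from_world']; R=T[:3,:3]
    U,_,Vt=np.linalg.svd(R); 
    d=np.c_[n,np.ones(len(n))]
    c=-R.T@T[:3,3]
    return c, d@R   # world dirs with unit depth
def bp(m,d,uv):
    c,r=ray(m,uv); return np.array([c+r[i]*d[int(round(v)),int(round(u))] for i,(u,v) in enumerate(np.atleast_2d(uv))])
def tri(obs):
    A=np.zeros((3,3));b=np.zeros(3)
    for m,uv in obs:
        c,r=ray(m,[uv]); r=r[0]/np.linalg.norm(r[0]); M=np.eye(3)-np.outer(r,r); A+=M;b+=M@c
    x=np.linalg.solve(A,b)
    return x,[proj(m,x)[0]-np.array(uv) for m,uv in obs]
def load(n):
    z=np.load(f'pics/{n}.npz'); return dict(K=z['K'],k1=float(z['k1']),camera_from_world=z['camera_from_world']),z['p'],z['d']
def snap(n,name):
    from bench import cams
    m=cams.camera_model(n); p,d=cams.snapshot(n)
    cv2.imwrite(f"pics/{name}.png",p[:,:,::-1]); np.savez(f"pics/{name}.npz",p=p,d=d,**{k:np.array(v) for k,v in m.items()})
    return m,p,d
def crop(name,x0,y0,x1,y1,s):
    p=cv2.imread(f'pics/{name}.png')[y0:y1,x0:x1]; cv2.imwrite(f'pics/{name}_c.png',cv2.resize(p,None,fx=s,fy=s,interpolation=cv2.INTER_CUBIC))
E
python3 - <<'E'
from h import *
crop('scene0',210,80,350,250,5); crop('top0',150,110,290,250,5)
for n in ['scene0','top0']:
    m,p,d=load(n); print(n,proj(m,[[172,574,231],[0,0,0],[500,0,0],[700,0,0]]))
E
mv pics/scene0_c.png pics/s0c.png; mv pics/top0_c.png pics/t0c.png
```

```text
scene0 [[401.36227133  33.55312529]
 [215.57881827  99.37547444]
 [269.94690521 206.05809999]
 [300.47149711 265.95259021]]
top0 [[-48.3421148  365.29099941]
 [235.54560497 414.99737752]
 [236.0395202  218.54870449]
 [236.24881046 148.85832411]]
```

Run:
```python
import cv2
for f in ['s0c','t0c']:
    p=cv2.imread(f'pics/{f}.png'); s=min(800/p.shape[1],600/p.shape[0],1); cv2.imwrite(f'pics/{f}.png',cv2.resize(p,None,fx=s,fy=s)); print(p.shape,s)
```

```text
(850, 700, 3) 0.7058823529411765
(700, 700, 3) 0.8571428571428571
```

View pics/s0c.png

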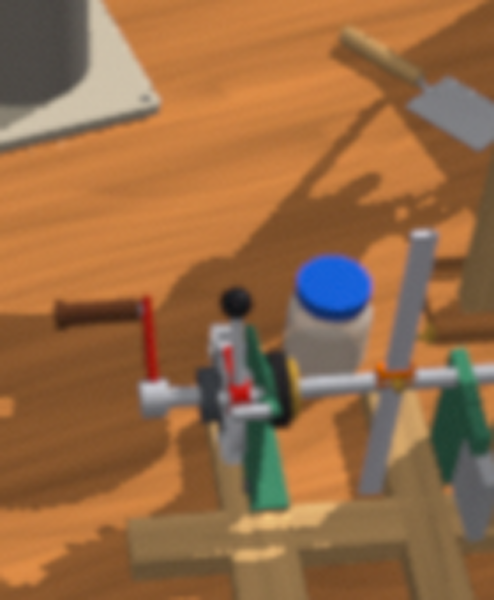

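View pics/t0c.png

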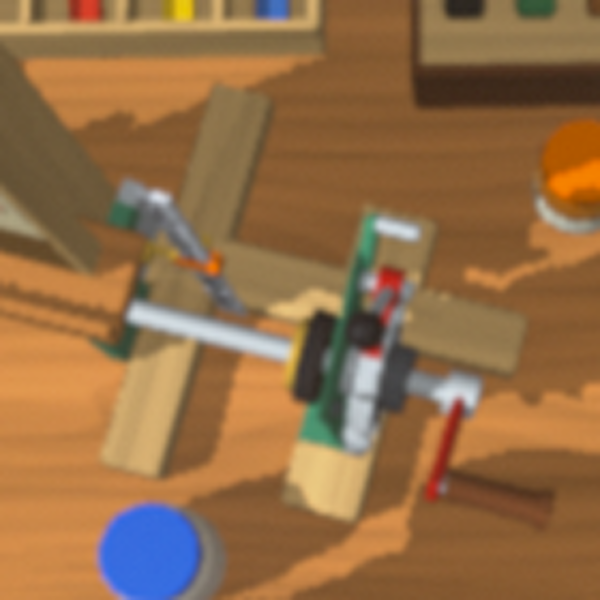

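Run:
```python
from h import *
ms,ps,ds=load('scene0'); mt,pt,dt=load('top0')
S=lambda x,y:((x+.5)/3.5294-.5+210,(y+.5)/3.5294-.5+80)
T=lambda x,y:((x+.5)/4.2857-.5+150,(y+.5)/4.2857-.5+110)
obs={'ball':(S(236,301),T(365,330)),'hleft':(S(142,309),T(445,487)),'hright':(S(60,314),T(550,508)),'hub':(S(155,395),T(460,392)),'marker':(S(395,377),T(208,264))}
X={}
for k,(a,b) in obs.items():
    x,e=tri([(ms,a),(mt,b)]); X[k]=x; print(k,x.round(1),np.round(e,1).tolist(), 'px',np.round(a,1),np.round(b,1))
    print('   depth',bp(ms,ds,[a]).round(1),bp(mt,dt,[b]).round(1))
# fit easel pose
from scipy.optimize import least_squares
E={'ball':(42-65*np.sin(.6),0,166+65*np.cos(.6)),'hleft':(65*np.cos(2.6),-56,120+65*np.sin(2.6)),'hright':(65*np.cos(2.6),-116,120+65*np.sin(2.6))}
def W(p,q): c,s=np.cos(p[2]),np.sin(p[2]); return np.array([p[0]+c*q[0]-s*q[1],p[1]+s*q[0]+c*q[1],q[2]+p[3]])
def res(p): return np.concatenate([np.r_[proj(ms,W(p,E[k]))[0]-obs[k][0],proj(mt,W(p,E[k]))[0]-obs[k][1]] for k in E])
f=least_squares(res,[650,0,0,0]); print(f.x,np.degrees(f.x[2])); print(f.fun.round(1))
for k in E: print(k,W(f.x,E[k]).round(1))
np.save('pose.npy',f.x)
```

```text
ball [545.9 -12.6 220. ] [[0.1, -0.0], [0.1, 0.0]] px [276.5 164.9] [234.8 186.6]
   depth [[553.3 -16.5 228.9]] [[543.7 -13.3 231.2]]
hleft [471.2 -50.9 150.1] [[-0.4, 0.0], [-0.4, -0.1]] px [249.9 167.2] [253.5 223.3]
   depth [[479.7 -53.1 159.8]] [[469.9 -52.2 159.5]]
hright [ 458.7 -108.5  154. ] [[-0.5, 0.0], [-0.5, -0.1]] px [226.6 168.6] [278.  228.2]
   depth [[ 464.9 -109.   160.7]] [[ 457.1 -109.2  168.1]]
hub [528.2 -60.7 123. ] [[0.2, -0.0], [0.2, 0.1]] px [253.6 191.6] [257.  201.1]
   depth [[536.8 -64.8 134.5]] [[527.4 -60.3 129.3]]
marker [597.8  83.1 160.2] [[-1.1, 0.2], [-1.0, -0.4]] px [321.6 186.5] [198.2 171.2]
   depth [[605.2  80.7 170.1]] [[593.2  78.1 174.8]]
[ 5.40486959e+02 -1.07310435e+01 -2.52540597e-01 -8.62438325e-01] -14.469510357616587
[ 0.2  0.2 -0.1  0.3 -0.3 -0.3 -0.4 -0.8 -0.9  0.1 -0.2  0.4]
ball [545.6 -12.1 218.8]
hleft [472.6 -51.  152.6]
hright [ 457.6 -109.1  152.6]
```

Run:
```python
from h import *
from scipy.spatial.transform import Rotation as Ro
crop('scene0',300,135,370,215,7); crop('top0',165,140,225,210,8)
m,p,d=load('wrist0'); T=m['camera_from_world']; R=T[:3,:3]; c=-R.T@T[:3,3]
Rt=Ro.from_euler('xyz',[-179.992,.1018,73.337],degrees=True).as_matrix(); t=np.array([171.83,574.31,230.28])
print('cam in tool',Rt.T@(c-t)); print('cam axes in tool (cols x,y,z)\n',(Rt.T@R.T).round(3))
```

```text
cam in tool [  -1.01417093  -71.04746789 -142.36052095]
cam axes in tool (cols x,y,z)
 [[ 1.     0.     0.002]
 [-0.001  0.961  0.278]
 [-0.001 -0.278  0.961]]
```

View pics/scene0_c.png

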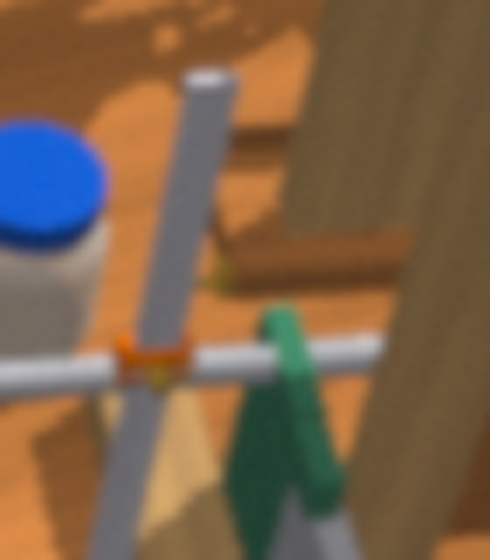

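View pics/top0_c.png

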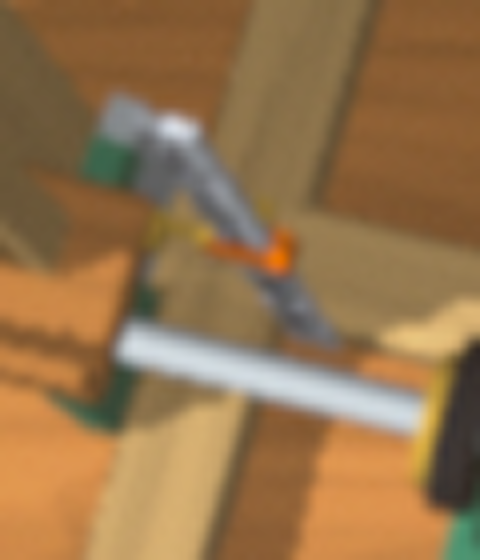

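Call:
jog_arm:
  offset:
    - [-33,30,-9]
    - [-33,30,-9]
    - [-33,30,-9]
    - [-33,30,-9]
    - [-33,30,-9]
    - [-33,30,-9]
    - [-33,30,-9]
    - [-33,30,-9]
    - [-33,30,0]
    - [-33,30,0]
    - [-33,30,5]
    - [-33,30,5]
    - [-33,30,5]
  delta_rot:
    - [0,0,0]
    - [0,0,0]
    - [0,0,0]
    - [0,0,0]
    - [0,0,0]
    - [0,0,0]
    - [0,0,0]
    - [0,0,0]
    - [0,0,0]
    - [0,0,0]
    - [0,0,0]
    - [0,0,0]
    - [0,0,0]
  jaw: [60,60,60,60,60,60,60,60,60,60,60,60,60]
  newtons: 60

```text
time: 1.45
tool_pos: [427.9, 34.9, 287.9]
tcp_rot: [179.8, 0.5, 73.9]
ft_force: [0.9, 0.0, -0.9]
finger_gap: 51.1
```

Call:
jog_arm:
  offset:
    - [0,0,10]
    - [0,0,10]
    - [0,0,10]
    - [0,0,0]
    - [0,0,0]
    - [0,0,0]
  delta_rot:
    - [-8,0,0]
    - [-8,0,0]
    - [-8,0,0]
    - [-8,0,0]
    - [0,0,0]
    - [0,0,0]
  jaw: [60,60,60,60,60,60]

```text
time: 2.05
tool_pos: [436.6, 24.3, 238.1]
tcp_rot: [149.2, 1.5, 72.9]
ft_force: [-0.3, -0.5, 1.0]
finger_gap: 51.4
```

Run:
```python
from h import *
from bench import monitor
s=monitor.sense(); print(s['tool_pos'],s['tcp_rot'])
m,p,d=snap('wrist','w1'); print(proj(m,[[598,83,160],[545.6,-12,219],[465,-80,152]]))
cv2.imwrite('pics/w1b.png',cv2.resize(cv2.imread('pics/w1.png'),None,fx=1.5,fy=1.5))
```

```text
[436.59966282  24.33421014 238.07362554] [149.20039259   1.50363193  72.87217236]
[[349.81805563 249.25971108]
 [255.67117425 289.61652771]
 [165.20346547 194.46356575]]
```

View pics/w1b.png

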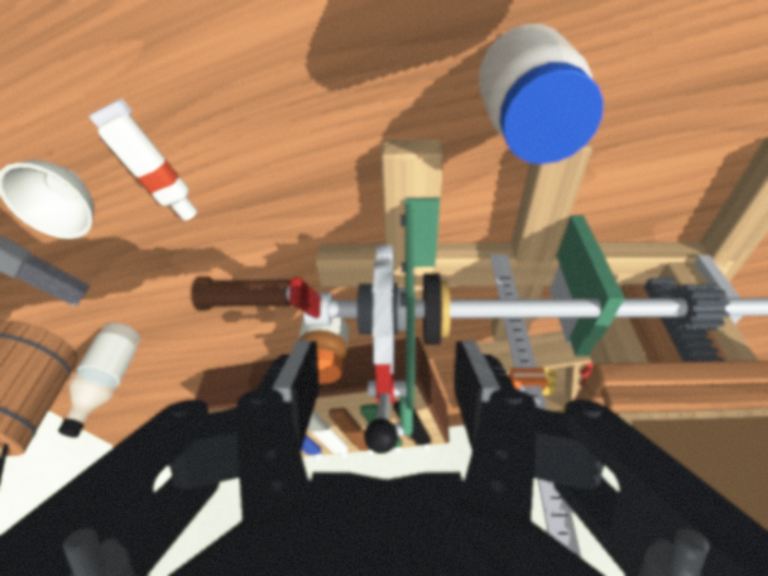

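Call:
jog_arm:
  offset:
    - [30,0,0]
    - [25,0,0]
    - [0,0,0]
  delta_rot:
    - [0,0,0]
    - [0,0,0]
    - [0,0,0]
  jaw: [60,60,60]

```text
time: 2.4
tool_pos: [456.4, 76.8, 245.9]
tcp_rot: [148.8, 1.0, 72.5]
ft_force: [0.1, 0.0, 0.6]
finger_gap: 51.4
```

Run:
```python
from h import *
from bench import monitor
s=monitor.sense(); print(s['tool_pos'],s['tcp_rot'])
m,p,d=snap('wrist','w2'); print(proj(m,[[598,83,160],[545.6,-12,219],[465,-80,152]]))
crop('w1',320,210,420,290,7);crop('w2',230,210,330,290,7)
```

```text
[456.43400815  76.77527264 245.87610218] [148.75542403   1.03651589  72.46284952]
[[301.18529445 239.52890056]
 [198.11259794 278.27675136]
 [110.47980581 185.90621445]]
```

View pics/w1_c.png

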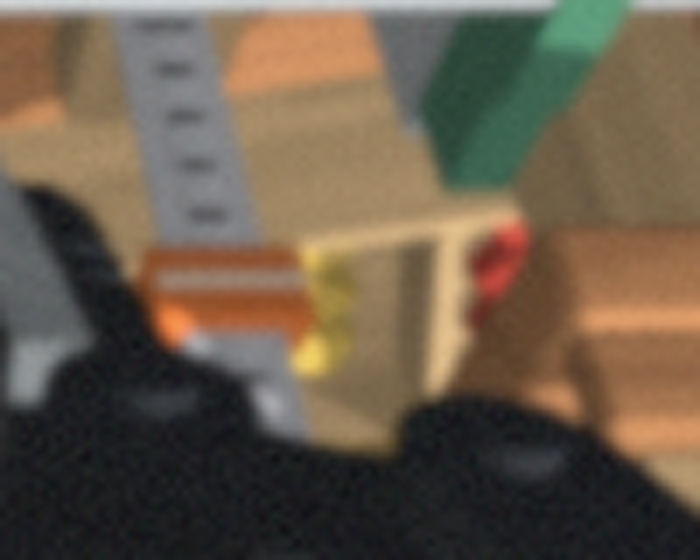

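View pics/w2_c.png

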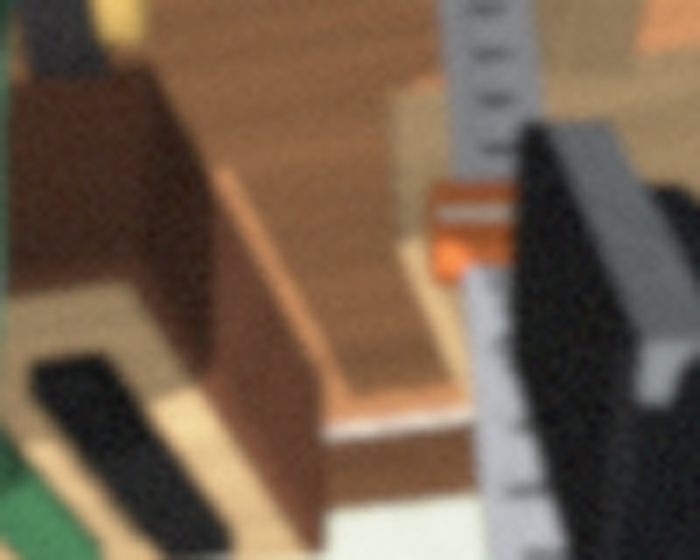

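Call:
jog_arm:
  offset:
    - [35,0,0]
    - [0,-10,0]
    - [0,0,0]
  delta_rot:
    - [0,0,0]
    - [0,0,0]
    - [0,0,0]
  jaw: [100,100,100]

```text
time: 2.75
tool_pos: [460.5, 110.6, 244.8]
tcp_rot: [148.6, 0.9, 72.2]
ft_force: [0.3, 0.0, -0.7]
finger_gap: 85.1
```

Run:
```python
from h import *
from bench import monitor
s=monitor.sense(); print(s['tool_pos'],s['tcp_rot'])
m,p,d=snap('wrist','w3'); print(proj(m,[[598,83,160],[545.6,-12,219],[465,-80,152]]))
crop('w3',200,200,340,300,5.5)
```

```text
[460.50866741 110.55549372 244.84099348] [148.62878554   0.94679673  72.24273795]
[[272.31637383 242.46410689]
 [165.67117723 281.09473539]
 [ 81.23670596 190.96048912]]
```

View pics/w3_c.png

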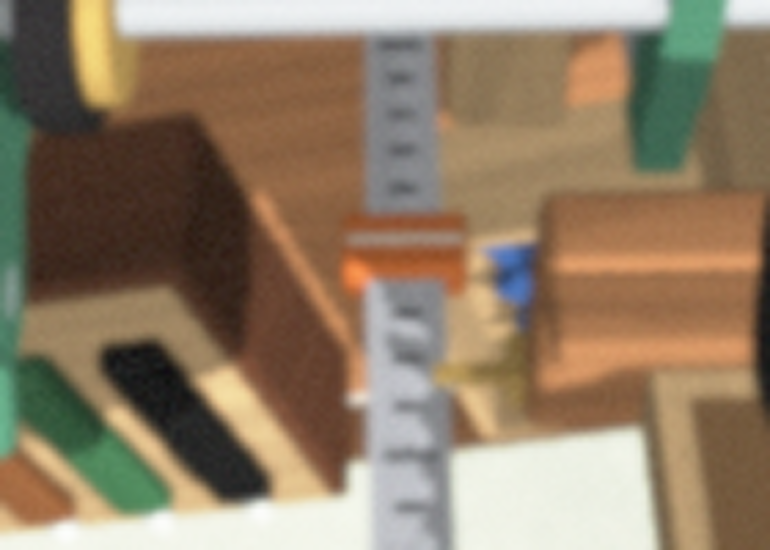

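Run:
```python
from h import *
ms,ps,ds=load('scene0'); mt,pt,dt=load('top0'); m3,p3,d3=load('w3'); m2,_,d2=load('w2'); m1,_,d1=load('w1')
f=lambda x,y,s,x0,y0:((x+.5)/s-.5+x0,(y+.5)/s-.5+y0)
po=np.load('pose.npy'); c,s=np.cos(po[2]),np.sin(po[2])
def toE(X): d=X[:2]-po[:2]; return np.array([c*d[0]+s*d[1],-s*d[0]+c*d[1],X[2]])
mk=[(m3,f(405,240,5.5,200,200)),(m1,f(228,280,7,320,210))]
x,e=tri(mk);print('marker line mid w3,w1',x.round(1),toE(x).round(1),np.round(e,1).tolist())
mk+= [(mt,f(232,250,8,165,140))]
x,e=tri(mk);print('with top',x.round(1),toE(x).round(1),np.round(e,1).tolist())
print('depth',[ (bp(mm,dd,[uv])[0].round(1)) for mm,dd,uv in [(m3,d3,mk[0][1]),(m1,d1,mk[1][1])]])
pt3=f(437,373,5.5,200,200)
xp,e=tri([(m3,pt3),(mt,f(205,236,8,165,140))]);print('ptr w3,top',xp.round(1),toE(xp).round(1),np.round(e,1).tolist())
xp,e=tri([(m3,pt3),(ms,f(213,272,7,300,135))]);print('ptr w3,scene',xp.round(1),toE(xp).round(1),np.round(e,1).tolist())
print('depth ptr',bp(m3,d3,[pt3,(pt3[0]+3,pt3[1]),(pt3[0]+6,pt3[1])]).round(1))
# rule plane: easel x const through marker: intersect
for nm,px in [('line',(405,240)),('tick-3',(400,114)),('t-2',(401,151)),('t-1',(402,188)),('t1',(408,310)),('t2',(408,355)),('t3',(410,405)),('t4',(411,455)),('t5',(411,508)),('ptr',(437,373))]:
    cc,r=ray(m3,[f(*px,5.5,200,200)]); r=r[0]
    n=np.array([c,s]); 
    for ex in (28,34):
        k=(ex-n@(cc[:2]-po[:2]))/(n@r[:2]); X=cc+k*r; print(nm,ex,toE(X).round(1),end=' ')
    print()
```

```text
marker line mid w3,w1 [594.   85.1 163.4] [ 27.9 106.2 163.4] [[0.0, -0.3], [0.0, 0.3]]
with top [595.9  87.  163. ] [ 29.3 108.5 163. ] [[2.1, 0.1], [1.8, 0.6], [1.7, 0.5]]
depth [array([591.6,  85.7, 165.3]), array([590.7,  84.9, 165. ])]
ptr w3,top [593.   92.2 195.7] [ 25.2 112.8 195.7] [[1.1, 0.3], [0.5, 0.2]]
ptr w3,scene [594.4  96.9 197.2] [ 25.3 117.7 197.2] [[5.8, 1.6], [-2.7, 0.4]]
depth ptr [[592.1  91.2 195.6]
 [592.6  94.4 195.9]
 [593.5  97.4 195.8]]
line 28 [ 28.  106.2 163.7] line 34 [ 34.  106.2 160. ] 
tick-3 28 [ 28.  105.8 131.2] tick-3 34 [ 34.  105.8 126.8] 
t-2 28 [ 28.  105.8 141.2] t-2 34 [ 34.  105.8 137. ] 
t-1 28 [ 28.  105.8 150.8] t-1 34 [ 34.  105.8 146.8] 
t1 28 [ 28.  106.4 180. ] t1 34 [ 34.  106.4 176.7] 
t2 28 [ 28.  106.1 189.9] t2 34 [ 34.  106.1 186.8] 
t3 28 [ 28.  106.3 200.5] t3 34 [ 34.  106.3 197.6] 
t4 28 [ 28.  106.2 210.6] t4 34 [ 34.  106.2 208. ] 
t5 28 [ 28.  105.9 220.9] t5 34 [ 34.  106.  218.4] 
ptr 28 [ 28.  111.7 193.9] ptr 34 [ 34.  111.8 190.9]
```

Call:
jog_arm:
  offset:
    - [-20,-25,-30]
    - [-30,-20,-30]
    - [-40,-10,-10]
    - [-40,0,0]
    - [-40,0,0]
  delta_rot:
    - [8,0,0]
    - [8,0,0]
    - [8,0,0]
    - [7,0,0]
    - [0,0,0]
  jaw: [60,60,60,60,60]

```text
time: 3.3
tool_pos: [330.0, -28.5, 294.1]
tcp_rot: [-180.0, 0.2, 73.1]
ft_force: [1.4, -1.1, -0.1]
finger_gap: 51.3
```

Call:
jog_arm:
  offset:
    - [0,0,0]
    - [0,0,0]
    - [0,0,0]
    - [0,0,0]
    - [0,0,0]
    - [0,0,0]
    - [0,0,0]
    - [0,0,0]
    - [0,0,0]
    - [0,0,0]
    - [0,0,0]
  delta_rot:
    - [0,0,8.5]
    - [0,0,8.5]
    - [0,0,8.5]
    - [0,0,8.5]
    - [0,0,8.5]
    - [0,0,8.5]
    - [0,0,8.5]
    - [0,0,8.5]
    - [0,0,8.5]
    - [0,0,8.5]
    - [0,0,0]
  jaw: [50,50,50,50,50,50,50,50,50,50,50]

```text
time: 4.4
tool_pos: [328.4, -44.5, 308.8]
tcp_rot: [180.0, -2.0, -13.4]
ft_force: [-1.0, 0.2, -0.6]
finger_gap: 42.3
```

```bash
cat >> h.py <<'E'
from scipy.spatial.transform import Rotation as Ro
po=np.load('pose.npy')
def toW(q):
    c,s=np.cos(po[2]),np.sin(po[2]); return np.array([po[0]+c*q[0]-s*q[1],po[1]+s*q[0]+c*q[1],q[2]])
def toE(X):
    c,s=np.cos(po[2]),np.sin(po[2]); d=np.asarray(X)[:2]-po[:2]; return np.array([c*d[0]+s*d[1],-s*d[0]+c*d[1],X[2]])
def rel(target,rpy=None,st=None):
    from bench import monitor
    st=st or monitor.sense(); R=Ro.from_euler('xyz',st['tcp_rot'],degrees=True)
    o=R.inv().apply(np.array(target)-st['tool_pos'])
    rv=(R.inv()*Ro.from_euler('xyz',rpy,degrees=True)).as_rotvec(degrees=True) if rpy is not None else None
    return o.round(1),(rv.round(2) if rv is not None else None)
def handle(th,y=-86,z=0): return (65*np.cos(th),y,120+65*np.sin(th)+z)
E
python3 - <<'E'
from h import *
print(toW((-57.5,-88,200)), rel(toW((-57.5,-88,210)),[180,0,-14.5]))
E
```

```text
[462.82271656 -81.57252428 200.        ] (array([135.8,   5. , 103.6]), array([-0.01, -1.98,  1.13]))
```

Call:
jog_arm:
  offset:
    - [34,1,20]
    - [34,1,26]
    - [34,1,26]
    - [30,1,20]
    - [0,0,0]
  delta_rot:
    - [0,-2,1]
    - [0,0,0]
    - [0,0,0]
    - [0,0,0]
    - [0,0,0]
  jaw: [50,50,50,50,50]

```text
time: 4.9
tool_pos: [463.8, -85.7, 227.3]
tcp_rot: [-180.0, -1.5, -13.2]
ft_force: [-1.5, -0.1, -0.4]
finger_gap: 42.7
```

Run:
```python
from h import *
from bench import monitor
s=monitor.sense(); print(s['tool_pos'],s['tcp_rot'],s['ft_force'])
m,p,d=snap('wrist','w4'); print(proj(m,[toW(handle(2.6)),toW(handle(2.6,-56)),toW(handle(2.6,-116))]))
print(rel(toW((-57.5,-88,135)),[180,0,-14.5]))
```

```text
[463.84432196 -85.74543026 227.33371288] [-179.97807026   -1.45479103  -13.19615011] [-1.54560849 -0.10190256 -0.422874  ]
[[255.50043636 192.53396793]
 [256.30302471 156.50574506]
 [254.75775351 226.01636919]]
(array([-3.8, -3.7, 94.1]), array([-0.03, -1.53,  1.29]))
```

View pics/w4.png

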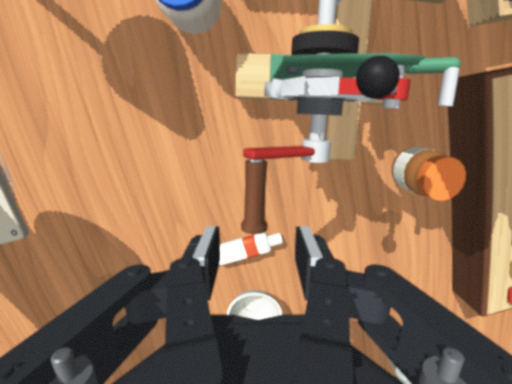

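Call:
jog_arm:
  offset:
    - [-2,-2,30]
    - [-2,-2,30]
    - [0,0,18]
    - [0,0,8]
    - [0,0,4]
    - [0,0,0]
  delta_rot:
    - [0,-1,1.3]
    - [0,-0.5,0]
    - [0,0,0]
    - [0,0,0]
    - [0,0,0]
    - [0,0,0]
  jaw: [50,50,50,50,50,50]

```text
time: 5.55
tool_pos: [463.2, -83.6, 147.5]
tcp_rot: [-179.9, -0.9, -13.8]
ft_force: [-0.8, -0.4, 0.8]
finger_gap: 42.7
```

Run:
```python
from h import *
from bench import monitor
s=monitor.sense(); print(s['tool_pos'],s['tcp_rot'],s['ft_force'],toE(s['tool_pos']))
print(rel(toW((-57,-88,134)),[180,0,-14.5]))
```

```text
[463.19292506 -83.635937   147.50509696] [-179.94081517   -0.91864605  -13.82056055] [-0.79382793 -0.35306866  0.84220779] [-56.62596009 -89.90546074 147.50509696]
(array([-0.6, -1.9, 13.5]), array([-0.06, -0.92,  0.68]))
```

Call:
jog_arm:
  offset:
    - [-1,-2,12]
    - [0,0,4]
    - [0,0,0]
    - [0,0,0]
    - [0,0,0]
    - [0,0,0]
    - [0,0,0]
    - [0,0,0]
  delta_rot:
    - [0,-1,0.7]
    - [0,0,0]
    - [0,0,0]
    - [0,0,0]
    - [0,0,0]
    - [0,0,0]
    - [0,0,0]
    - [0,0,0]
  jaw: [50,50,30,15,10,0,0,0]
  newtons: 30

```text
time: 6.35
tool_pos: [464.8, -81.9, 134.0]
tcp_rot: [-179.9, -0.1, -14.5]
ft_force: [-0.2, -0.6, -1.1]
finger_gap: 16.4
```

Run:
```python
from h import *
from bench import monitor
s=monitor.sense(); print(s['tool_pos'],s['tcp_rot'],s['ft_force'],toE(s['tool_pos']),s['finger_gap'])
```

```text
[464.7578587  -81.93370877 133.96915583] [-1.79944615e+02 -1.40135777e-01 -1.45155116e+01] [-0.18581259 -0.6065848  -1.06000893] [-55.53599185 -87.86620413 133.96915583] 16.438188350266564
```

Call:
jog_arm:
  offset:
    - [-2,0,3]
    - [-2,0,4]
    - [-2,0,4]
    - [0,0,0]
  delta_rot:
    - [0,0,0]
    - [0,0,0]
    - [0,0,0]
    - [0,0,0]
  jaw: [0,0,0,0]
  newtons: 60

```text
time: 6.75
tool_pos: [462.2, -81.3, 128.9]
tcp_rot: [-180.0, -0.6, -14.5]
ft_force: [-1.3, 0.6, -7.0]
finger_gap: 15.2
```

```bash
cat > st.py <<'E'
from h import *
from bench import monitor
s=monitor.sense(); e=toE(s['tool_pos']); f=s['ft_force']; c,sn=np.cos(po[2]),np.sin(po[2])
R=Ro.from_euler('xyz',s['tcp_rot'],degrees=True); g=toE(s['tool_pos']-19*R.apply([0,0,1]))
th=np.arctan2(g[2]-120,g[0])
fe=np.array([c*f[0]+sn*f[1],-sn*f[0]+c*f[1],f[2]])
ft=fe[0]*-np.sin(th)+fe[2]*np.cos(th); fr=fe[0]*np.cos(th)+fe[2]*np.sin(th)
print('t',round(s['time'],2),'E tcp',e.round(1),'rpy',s['tcp_rot'].round(1),'gap',round(s['finger_gap'],1),'F easel',fe.round(1))
print('grasp r',round(np.hypot(g[0],g[2]-120),1),'angle',round(th,3),'winch',round(th-2.6,3),'F tang(+up)',round(ft,1),'F rad',round(fr,1))
E
python3 st.py
```

```text
t 6.75 E tcp [-58.2 -87.9 128.9] rpy [-180.    -0.6  -14.5] gap 15.2 F easel [-1.4  0.3 -7. ]
grasp r 64.7 angle 2.696 winch 0.096 F tang(+up) 6.9 F rad -1.7
```

Call:
jog_arm:
  offset:
    - [-2,0,5]
    - [-2,0,5]
  delta_rot:
    - [0,0.3,0]
    - [0,0.3,0]
  jaw: [0,0]

```text
time: 6.95
tool_pos: [460.0, -80.7, 121.9]
tcp_rot: [-180.0, -1.5, -14.5]
ft_force: [-6.3, 0.9, 13.3]
finger_gap: 16.1
```

```bash
python3 st.py
```

```text
t 6.95 E tcp [-60.4 -87.9 121.9] rpy [-180.    -1.5  -14.5] gap 16.1 F easel [-6.3 -0.7 13.3]
grasp r 64.4 angle 2.811 winch 0.211 F tang(+up) -10.5 F rad 10.3
```

Call:
jog_arm:
  offset:
    - [0,0,0]
    - [0,0,0]
    - [0,0,0]
    - [0,0,0]
  delta_rot:
    - [0,0,0]
    - [0,0,0]
    - [0,0,0]
    - [0,0,0]
  jaw: [0,50,50,50]

```text
time: 7.35
tool_pos: [459.9, -80.6, 121.6]
tcp_rot: [-180.0, -1.5, -14.5]
ft_force: [-0.3, -0.3, -0.3]
finger_gap: 42.5
```

```bash
python3 st.py
```

```text
t 7.35 E tcp [-60.6 -87.8 121.6] rpy [-180.    -1.5  -14.5] gap 42.5 F easel [-0.2 -0.4 -0.3]
grasp r 64.5 angle 2.817 winch 0.217 F tang(+up) 0.3 F rad 0.1
```

Call:
jog_arm:
  offset:
    - [0,0,-45]
    - [0,0,-45]
    - [-40,0,-40]
    - [-40,0,0]
    - [0,0,0]
    - [0,0,0]
    - [0,0,0]
    - [0,0,0]
    - [0,0,0]
    - [0,0,0]
    - [0,0,0]
    - [0,0,0]
    - [0,0,0]
    - [0,0,0]
  delta_rot:
    - [0,0,0]
    - [0,1.5,0]
    - [0,0,-8.5]
    - [0,0,-8.5]
    - [0,0,-8.5]
    - [0,0,-8.5]
    - [0,0,-8.5]
    - [0,0,-8.5]
    - [0,0,-8.5]
    - [0,0,-8.5]
    - [0,0,-8.5]
    - [0,0,-8.5]
    - [0,0,-8.5]
    - [0,0,0]
  jaw: [50,50,50,0,0,0,0,0,0,0,0,0,0,0]

```text
time: 8.75
tool_pos: [379.6, -66.6, 248.2]
tcp_rot: [176.6, 0.3, 80.4]
ft_force: [1.1, -0.2, -1.0]
finger_gap: 0.2
```

```bash
python3 st.py
python3 - <<'E'
from h import *
m,p,d=snap('wrist','w5')
print(rel(toW((-50,0,235)),[180,0,75.5]))
b=lambda phi:(42-65*np.sin(.6-phi),0,166+65*np.cos(.6-phi))
for phi in (0,.1): print(proj(m,[toW(b(phi)),toW(handle(2.817))]))
E
```

```text
t 8.75 E tcp [-141.8  -94.3  248.2] rpy [176.6   0.3  80.4] gap 0.2 F easel [ 1.1  0.1 -1. ]
grasp r 205.2 angle 2.342 winch -0.258 F tang(+up) -0.1 F rad -1.5
(array([86.8, 98.1, 18.6]), array([3.37, 0.14, 4.58]))
[[348.79451585 374.69417719]
 [259.639202   256.3774421 ]]
[[348.51861253 382.3035804 ]
 [259.639202   256.3774421 ]]
```

View pics/w5.png

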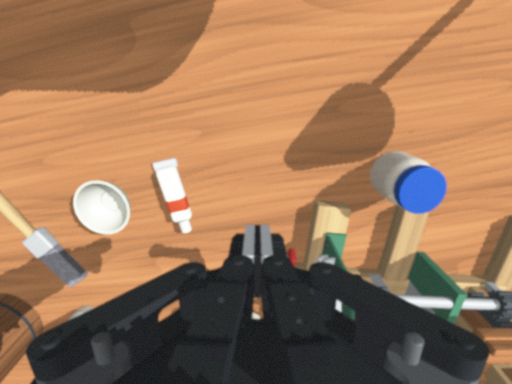

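Call:
jog_arm:
  offset:
    - [28,31,2]
    - [28,31,2]
    - [28,28,5]
    - [0,0,10]
    - [0,0,10]
    - [0,0,0]
  delta_rot:
    - [2,0,2]
    - [1,0,2]
    - [0,0,0]
    - [0,0,0]
    - [0,0,0]
    - [0,0,0]
  jaw: [0,0,0,0,0,0]

```text
time: 9.4
tool_pos: [488.7, -2.3, 220.3]
tcp_rot: [179.5, 0.2, 74.2]
ft_force: [-0.2, -0.2, -0.2]
finger_gap: 0.1
```

```bash
python3 st.py
python3 - <<'E'
from h import *
print(rel(toW((-40,0,216)),[180,0,75.5]),rel(toW((50,0,218)),[180,0,75.5]))
E
```

```text
t 9.4 E tcp [-52.3  -4.8 220.3] rpy [179.5   0.2  74.2] gap 0.1 F easel [-0.1 -0.3 -0.2]
grasp r 130.3 angle 1.985 winch -0.615 F tang(+up) 0.2 F rad -0.1
(array([ 5.1, 12.1,  4.4]), array([ 0.47,  0.25, -1.26])) (array([  7.1, 102.1,   3.1]), array([ 0.47,  0.25, -1.26]))
```

Call:
jog_arm:
  offset:
    - [3,10,2]
    - [2,12,2]
    - [0,12,0]
    - [0,12,0]
    - [0,12,0]
    - [0,12,0]
    - [0,12,0]
    - [0,12,0]
    - [0,12,0]
  delta_rot:
    - [0,0,-1]
    - [0,0,0]
    - [0,0,0]
    - [0,0,0]
    - [0,0,0]
    - [0,0,0]
    - [0,0,0]
    - [0,0,0]
    - [0,0,0]
  jaw: [0,0,0,0,0,0,0,0,0]

```text
time: 10.3
tool_pos: [588.8, -32.7, 223.2]
tcp_rot: [179.2, 0.2, 74.0]
ft_force: [-0.0, 0.0, 0.5]
finger_gap: -0.3
```

```bash
python3 st.py
python3 - <<'E'
from h import *
m,p,d=snap('wrist','w6'); m,p,d=snap('scene','s6')
crop('s6',210,80,350,230,4)
E
```

```text
t 10.3 E tcp [ 52.3  -9.2 223.2] rpy [179.2   0.2  74. ] gap -0.3 F easel [-0.1  0.   0.5]
grasp r 132.8 angle 1.169 winch -1.431 F tang(+up) 0.2 F rad 0.4
```

View pics/w6.png

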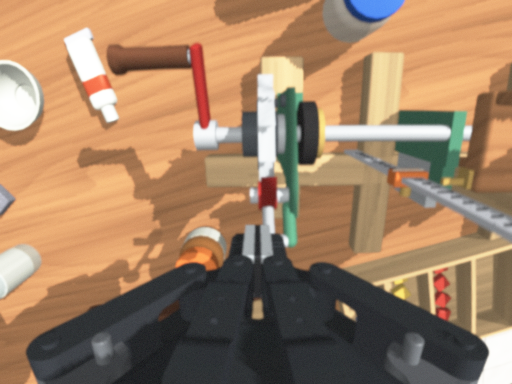

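View pics/s6_c.png

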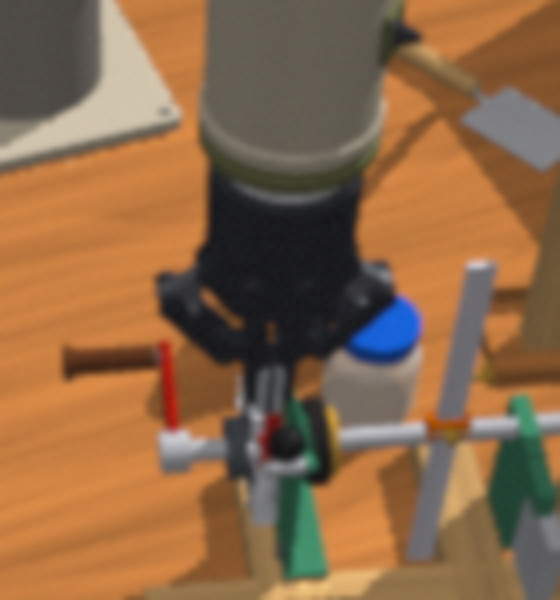

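Call:
jog_arm:
  offset:
    - [0,-30,-10]
    - [-20,-40,-20]
    - [-30,-40,0]
    - [-20,-30,0]
    - [0,0,0]
    - [0,0,0]
    - [0,0,0]
    - [0,0,0]
    - [0,0,0]
    - [0,0,0]
    - [0,0,0]
    - [0,0,0]
    - [0,0,0]
    - [0,0,0]
  delta_rot:
    - [0,0,0]
    - [0,0,0]
    - [0,0,8.5]
    - [0,0,8.5]
    - [0,0,8.5]
    - [0,0,8.5]
    - [0,0,8.5]
    - [0,0,8.5]
    - [0,0,8.5]
    - [0,0,8.5]
    - [0,0,8.5]
    - [0,0,8.5]
    - [0,0,6]
    - [0,0,0]
  jaw: [0,0,50,50,50,50,50,50,50,50,50,50,50,50]

```text
time: 11.8
tool_pos: [415.8, -57.8, 253.3]
tcp_rot: [179.7, -1.1, -19.0]
ft_force: [-0.1, -0.4, 0.3]
finger_gap: 43.0
```

```bash
python3 st.py
python3 - <<'E'
from h import *
m,p,d=load('s6')
b=lambda phi:(42-65*np.sin(.6-phi),0,166+65*np.cos(.6-phi))
for phi in (1.0,1.2,1.3): print(phi,proj(m,[toW(b(phi))]),'seen 281.4 190')
print(rel(toW((-62,-88,200)),[180,0,-14.5]))
E
```

```text
t 11.8 E tcp [-109.   -76.7  253.3] rpy [179.7  -1.1 -19. ] gap 43.0 F easel [-0.  -0.4  0.3]
grasp r 187.5 angle 2.193 winch -0.407 F tang(+up) -0.2 F rad 0.3
1.0 [[281.1311125  183.59380459]] seen 281.4 190
1.2 [[281.75931203 189.37604887]] seen 281.4 190
1.3 [[282.0125515  192.32998512]] seen 281.4 190
(array([46.6,  7.3, 54.3]), array([ 0.32, -1.14, -4.51]))
```

Call:
jog_arm:
  offset:
    - [16,3,15]
    - [16,3,20]
    - [14,2,20]
    - [0,0,0]
  delta_rot:
    - [0,-1,-2.5]
    - [0,0,-2]
    - [0,0,0]
    - [0,0,0]
  jaw: [50,50,50,50]

```text
time: 12.2
tool_pos: [457.7, -79.9, 199.7]
tcp_rot: [179.7, -0.4, -13.7]
ft_force: [-1.3, 0.3, 0.6]
finger_gap: 42.6
```

```bash
python3 st.py
python3 - <<'E'
from h import *
m,p,d=snap('wrist','w7')
for th in (2.6,2.7,2.817): print(proj(m,[toW(handle(th,-56)),toW(handle(th,-116))]))
print(rel(toW((-62,-88,122)),[180,0,-14.5]))
E
```

```text
t 12.2 E tcp [-62.8 -87.7 199.7] rpy [179.7  -0.4 -13.7] gap 42.6 F easel [-1.3 -0.   0.6]
grasp r 117.1 angle 2.139 winch -0.461 F tang(+up) 0.8 F rad 1.2
[[268.33043819 168.08300051]
 [266.33270774 244.95421246]]
[[263.72172565 166.44647249]
 [262.14783622 241.50443613]]
[[259.63466452 164.56916312]
 [258.42745933 237.4972104 ]]
(array([ 0.1,  0. , 79.3]), array([ 0.31, -0.49,  0.76]))
```

View pics/w7.png

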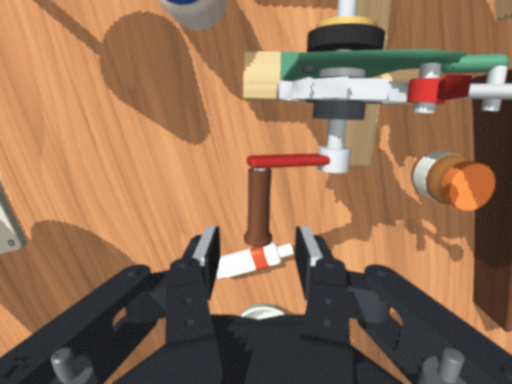

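Call:
jog_arm:
  offset:
    - [0,0,30]
    - [0,0,28]
    - [0,0,15]
    - [0,0,8]
    - [0,0,3]
    - [0,0,0]
  delta_rot:
    - [0,0,0.7]
    - [0,0,0]
    - [0,0,0]
    - [0,0,0]
    - [0,0,0]
    - [0,0,0]
  jaw: [50,50,50,50,50,50]

```text
time: 12.85
tool_pos: [459.3, -80.5, 123.5]
tcp_rot: [179.7, -1.1, -14.1]
ft_force: [-0.4, -0.4, 0.9]
finger_gap: 42.7
```

```bash
python3 st.py
```

```text
t 12.85 E tcp [-61.1 -87.9 123.5] rpy [179.7  -1.1 -14.1] gap 42.7 F easel [-0.3 -0.4  0.9]
grasp r 65.5 angle 2.791 winch 0.191 F tang(+up) -0.7 F rad 0.6
```

Call:
jog_arm:
  offset:
    - [0,0,0]
    - [0,0,0]
    - [0,0,0]
    - [0,0,0]
  delta_rot:
    - [0,-1,0]
    - [0,0,0]
    - [0,0,0]
    - [0,0,0]
  jaw: [20,0,0,0]
  newtons: 60

```text
time: 13.25
tool_pos: [459.3, -80.6, 126.0]
tcp_rot: [179.7, 0.0, -14.1]
ft_force: [0.5, 0.8, -5.0]
finger_gap: 15.4
```

```bash
python3 st.py
python3 - <<'E'
import numpy as np
th=2.8
while th>0.5:
    t2=th-.12; print(round(th,2),np.round([65*(np.cos(t2)-np.cos(th)),-65*(np.sin(t2)-np.sin(th))],1)); th=t2
E
```

```text
t 13.25 E tcp [-61.2 -87.9 126. ] rpy [179.7   0.  -14.1] gap 15.4 F easel [ 0.3  0.9 -5. ]
grasp r 66.1 angle 2.753 winch 0.153 F tang(+up) 4.6 F rad -2.2
2.8 [ 3.  -7.2]
2.68 [ 3.9 -6.8]
2.56 [ 4.7 -6.2]
2.44 [ 5.4 -5.6]
2.32 [ 6. -5.]
2.2 [ 6.6 -4.2]
2.08 [ 7.  -3.4]
1.96 [ 7.4 -2.5]
1.84 [ 7.6 -1.6]
1.72 [ 7.8 -0.7]
1.6 [7.8 0.2]
1.48 [7.7 1.2]
1.36 [7.5 2.1]
1.24 [7.2 3. ]
1.12 [6.8 3.8]
1.0 [6.3 4.6]
0.88 [5.7 5.3]
0.76 [5. 6.]
0.64 [4.3 6.5]
0.52 [3.5 7. ]
```

Call:
jog_arm:
  offset:
    - [3,0,-7]
    - [4,0,-7]
    - [5,0,-6]
    - [5,0,-6]
  delta_rot:
    - [0,0,0]
    - [0,0,0]
    - [0,0,0]
    - [0,0,0]
  jaw: [0,0,0,0]

```text
time: 13.65
tool_pos: [473.6, -84.4, 150.5]
tcp_rot: [179.6, 0.5, -14.1]
ft_force: [0.6, -1.2, -11.0]
finger_gap: 15.2
```

```bash
python3 st.py
```

```text
t 13.65 E tcp [-46.3 -88.  150.5] rpy [179.6   0.5 -14.1] gap 15.2 F easel [  0.9  -1.  -11. ]
grasp r 67.7 angle 2.321 winch -0.279 F tang(+up) 6.9 F rad -8.7
```

Call:
jog_arm:
  offset:
    - [6.5,0,-4]
    - [7,0,-3.5]
    - [7,0,-3]
    - [7.5,0,-2]
  delta_rot:
    - [0,-0.3,0]
    - [0,0,0]
    - [0,0,0]
    - [0,0,0]
  jaw: [0,0,0,0]

```text
time: 14.05
tool_pos: [500.3, -91.6, 167.0]
tcp_rot: [179.6, 1.2, -14.1]
ft_force: [-6.4, 0.7, -4.3]
finger_gap: 15.5
```

```bash
python3 st.py
```

```text
t 14.05 E tcp [-18.7 -88.4 167. ] rpy [179.6   1.2 -14.1] gap 15.5 F easel [-6.4 -0.9 -4.3]
grasp r 68.4 angle 1.841 winch -0.759 F tang(+up) 7.3 F rad -2.4
```

Call:
jog_arm:
  offset:
    - [7.7,0,-0.5]
    - [7.8,0,0.5]
    - [7.8,0,1]
    - [7.5,0,2]
  delta_rot:
    - [0,-1,0]
    - [0,0,0]
    - [0,0,0]
    - [0,0,0]
  jaw: [0,0,0,0]

```text
time: 14.45
tool_pos: [532.4, -100.3, 168.0]
tcp_rot: [179.5, 2.3, -14.1]
ft_force: [-6.8, 0.1, -3.5]
finger_gap: 15.9
```

```bash
python3 st.py
```

```text
t 14.45 E tcp [ 14.6 -88.7 168. ] rpy [179.5   2.3 -14.1] gap 15.9 F easel [-6.6 -1.6 -3.5]
grasp r 68.7 angle 1.346 winch -1.254 F tang(+up) 5.7 F rad -4.9
```

Call:
jog_arm:
  offset:
    - [0,0,1]
    - [0,0,0]
  delta_rot:
    - [0,2,0]
    - [0,0,0]
  jaw: [0,0]

```text
time: 14.65
tool_pos: [534.2, -100.8, 167.8]
tcp_rot: [179.5, 0.2, -14.1]
ft_force: [-5.7, 0.9, -7.7]
finger_gap: 15.8
```

```bash
python3 st.py
python3 - <<'E'
from h import *
m,p,d=snap('wrist','w8'); m,p,d=snap('top','t8')
crop('t8',150,110,290,250,4)
E
```

```text
t 14.65 E tcp [ 16.5 -88.8 167.8] rpy [179.5   0.2 -14.1] gap 15.8 F easel [-5.7 -0.6 -7.7]
grasp r 68.8 angle 1.328 winch -1.272 F tang(+up) 3.7 F rad -8.8
```

View pics/w8.png

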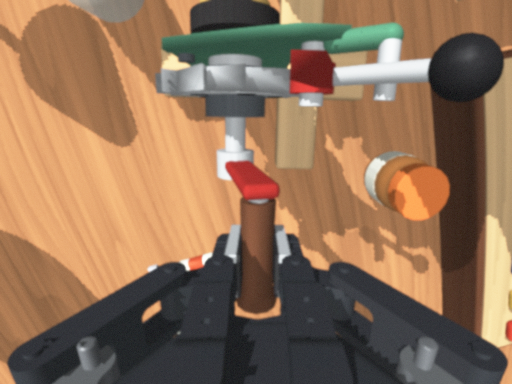

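View pics/t8_c.png

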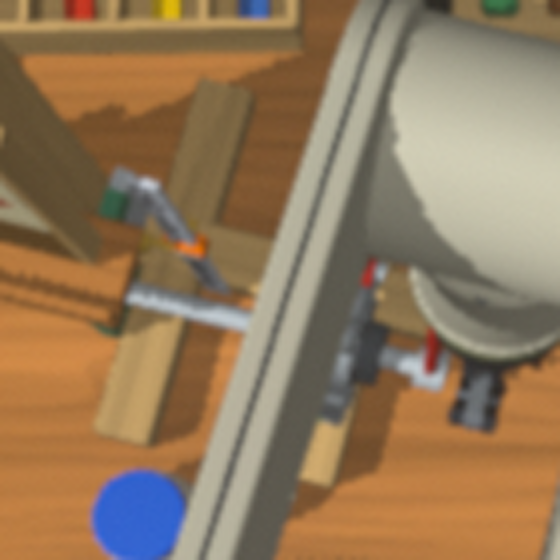

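Call:
jog_arm:
  offset:
    - [0,0,0]
    - [0,0,0]
    - [0,0,0]
    - [0,0,-40]
    - [0,0,-45]
    - [-40,0,-20]
    - [-45,0,0]
    - [-45,0,0]
    - [-30,0,0]
    - [0,0,0]
    - [0,0,0]
    - [0,0,0]
    - [0,0,0]
    - [0,0,0]
    - [0,0,0]
    - [0,0,0]
  delta_rot:
    - [0,0,0]
    - [0,0,0]
    - [0,0,0]
    - [0,0,0]
    - [0,0,0]
    - [0,0,0]
    - [0,0,0]
    - [0,0,-8.5]
    - [0,0,-8.5]
    - [0,0,-8.5]
    - [0,0,-8.5]
    - [0,0,-8.5]
    - [0,0,-8.5]
    - [0,0,-8.5]
    - [0,0,-8.5]
    - [0,0,-8.5]
  jaw: [0,50,50,50,50,50,50,100,100,100,100,100,100,100,100,100]

```text
time: 16.35
tool_pos: [385.5, -66.6, 297.0]
tcp_rot: [177.7, 0.0, 63.5]
ft_force: [0.8, -0.6, 1.2]
finger_gap: 85.7
```

```bash
python3 st.py
python3 - <<'E'
from h import *
print(rel([455,108,245],[150,0,75]))
print(rel([455,108,270],[180,0,75]))
E
```

```text
t 16.35 E tcp [-136.2  -92.9  297. ] rpy [177.7   0.   63.5] gap 85.7 F easel [ 0.9 -0.3  1.2]
grasp r 239.1 angle 2.18 winch -0.42 F tang(+up) -1.4 F rad 0.4
(array([187.3, -17.8,  51.3]), array([-27.57,   3.26, -11.15]))
(array([187.3, -16.8,  26.3]), array([  2.32,   0.26, -11.5 ]))
```

Call:
jog_arm:
  offset:
    - [45,-2,5]
    - [45,0,5]
    - [45,0,5]
    - [45,0,5]
    - [10,0,10]
    - [0,0,0]
  delta_rot:
    - [0,0,-6]
    - [0,0,-6]
    - [-8,0,0]
    - [-8,0,0]
    - [-8,0,0]
    - [-4,0,0]
  jaw: [100,100,100,100,100,100]

```text
time: 16.95
tool_pos: [457.0, 117.3, 272.8]
tcp_rot: [148.2, 0.1, 76.0]
ft_force: [-0.8, -0.6, 0.2]
finger_gap: 85.7
```

```bash
python3 st.py
python3 - <<'E'
from h import *
from bench import monitor
print(monitor.sense()['tool_pos'])
m,p,d=snap('wrist','w9'); uv=proj(m,[[594,85,164]])[0]; print(uv)
cv2.imwrite('pics/w9b.png',cv2.resize(cv2.imread('pics/w9.png'),None,fx=1.5,fy=1.5))
E
```

```text
t 16.95 E tcp [-112.8  103.2  272.8] rpy [1.482e+02 1.000e-01 7.600e+01] gap 85.7 F easel [-0.6 -0.8  0.2]
grasp r 208.9 angle 2.199 winch -0.401 F tang(+up) 0.4 F rad 0.5
[457.03330253 117.34330009 272.83668766]
[259.18236725 224.94770063]
```

View pics/w9b.png

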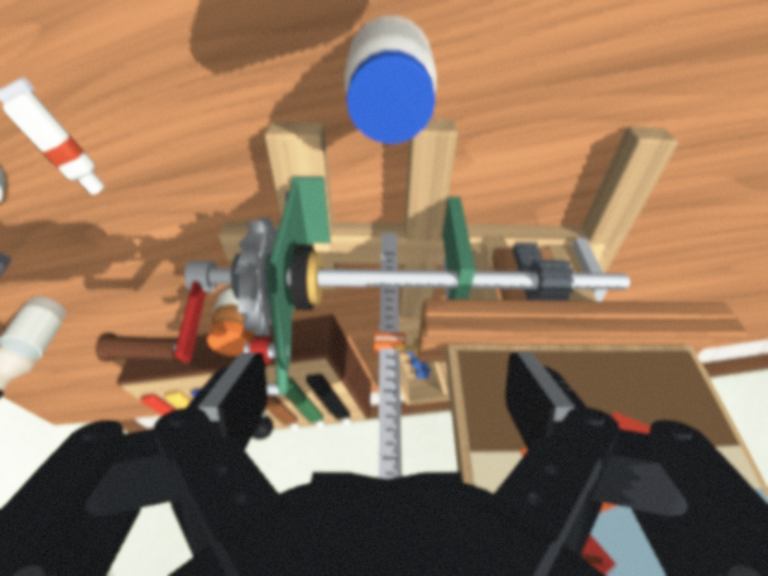

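Run:
```python
from h import *
crop('w9',230,200,320,270,8.5)
m,p,d=load('w9')
print('panel depth pts',bp(m,d,[(380,290),(400,255),(410,285)]).round(0))
```

```text
panel depth pts [[423. 168. 321.]
 [606. 234. 220.]
 [428. 180. 319.]]
```

View pics/w9_c.png

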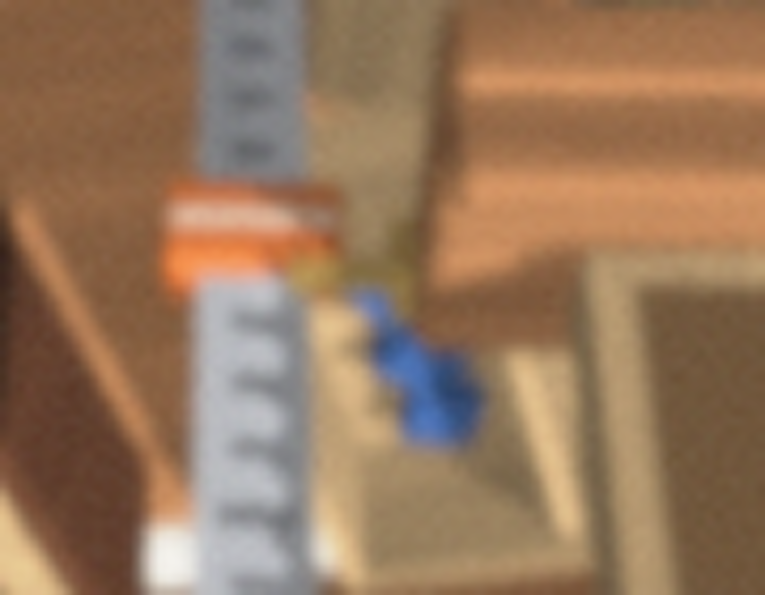

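Run:
```python
from h import *
m,p,d=load('w9'); m3,p3,d3=load('w3')
f=lambda x,y,s,x0,y0:((x+.5)/s-.5+x0,(y+.5)/s-.5+y0)
c,s=np.cos(po[2]),np.sin(po[2]); n=np.array([c,s])
def at(m,uv,ex):
    cc,r=ray(m,[uv]); r=r[0]; k=(ex-n@(cc[:2]-po[:2]))/(n@r[:2]); return toE(cc+k*r).round(1)
L9=f(250,213,8.5,230,200);P9=f(295,275,8.5,230,200)
L3=f(405,240,5.5,200,200);P3=f(437,373,5.5,200,200)
for nm,mm,dd,L,P in (('start',m3,d3,L3,P3),('now',m,d,L9,P9)):
    print(nm,'depthL',toE(bp(mm,dd,[L])[0]).round(1),'P',toE(bp(mm,dd,[P])[0]).round(1),toE(bp(mm,dd,[(P[0]+4,P[1])])[0]).round(1))
    for a in (24,26,28): print(a,at(mm,L,a),at(mm,P,a))
for y in (150,98,48,320,382,445,515,575): print(y,at(m,f(250,y,8.5,230,200),27))
```

```text
start depthL [ 25.4 106.2 165.3] P [ 24.5 111.6 195.6] [ 24.3 115.8 195.8]
24 [ 24.  106.1 166.1] [ 24.  111.6 195.9]
26 [ 26.  106.2 164.9] [ 26.  111.7 194.9]
28 [ 28.  106.2 163.7] [ 28.  111.7 193.9]
now depthL [ 24.5 105.8 165.9] P [ 25.9 112.1 175.5] [ 25.4 116.8 175.8]
24 [ 24.  105.7 166.2] [ 24.  112.  176.7]
26 [ 26.  105.8 164.8] [ 26.  112.1 175.4]
28 [ 28.  105.8 163.4] [ 28.  112.2 174.1]
150 [ 27.  105.8 152.8]
98 [ 27.  105.9 143.2]
48 [ 27.  105.9 133.5]
320 [ 27.  105.7 182.2]
382 [ 27.  105.7 192.1]
445 [ 27.  105.6 201.8]
515 [ 27.  105.6 212.2]
575 [ 27.  105.5 220.7]
```

Call:
jog_arm:
  offset:
    - [-30,-20,-20]
    - [-40,-10,-10]
    - [-40,0,0]
    - [-45,0,0]
    - [-40,0,0]
    - [0,0,0]
    - [0,0,0]
    - [0,0,0]
    - [0,0,0]
    - [0,0,0]
    - [0,0,0]
    - [0,0,0]
    - [0,0,0]
    - [0,0,0]
    - [0,0,0]
  delta_rot:
    - [8,0,0]
    - [8,0,0]
    - [8,0,0]
    - [7,0,0]
    - [0,0,8.5]
    - [0,0,8.5]
    - [0,0,8.5]
    - [0,0,8.5]
    - [0,0,8.5]
    - [0,0,8.5]
    - [0,0,8.5]
    - [0,0,8.5]
    - [0,0,8.5]
    - [0,0,8.5]
    - [0,0,8]
  jaw: [60,50,50,50,50,50,50,50,50,50,50,50,50,50,50]

```text
time: 18.5
tool_pos: [377.2, -71.8, 309.0]
tcp_rot: [-178.6, -1.6, -17.1]
ft_force: [0.8, -0.9, -0.1]
finger_gap: 43.1
```

```bash
python3 st.py
python3 - <<'E'
from h import *
print(rel(toW((14,-88,240)),[180,0,-14.5]))
E
```

```text
t 18.5 E tcp [-142.8  -99.9  309. ] rpy [-178.6   -1.6  -17.1] gap 43.1 F easel [ 1.  -0.7 -0.1]
grasp r 252.6 angle 2.174 winch -0.426 F tang(+up) -0.7 F rad -0.6
(array([154.2, -17.2,  73.7]), array([-1.34, -1.61, -2.54]))
```

Call:
jog_arm:
  offset:
    - [40,-4,12]
    - [40,-4,15]
    - [40,-4,20]
    - [30,-4,20]
    - [5,0,5]
    - [0,0,0]
  delta_rot:
    - [-1.3,-1.6,-2.5]
    - [0,0,0]
    - [0,0,0]
    - [0,0,0]
    - [0,0,0]
    - [0,0,0]
  jaw: [50,50,50,50,50,50]

```text
time: 19.1
tool_pos: [543.7, -102.2, 251.8]
tcp_rot: [-179.7, -1.4, -14.9]
ft_force: [-1.0, -0.7, 0.2]
finger_gap: 42.6
```

```bash
python3 st.py
python3 - <<'E'
from h import *
m,p,d=snap('wrist','w10')
for th in (1.25,1.35,1.45): print(proj(m,[toW(handle(th,-56)),toW(handle(th,-116))]))
print(rel(toW((13.8,-88,165)),[180,0,-14.5]))
E
```

```text
t 19.1 E tcp [ 26.  -87.8 251.8] rpy [-179.7   -1.4  -14.9] gap 42.6 F easel [-0.8 -1.   0.2]
grasp r 152.9 angle 1.403 winch -1.197 F tang(+up) 0.8 F rad 0.0
[[248.55572977 162.6684422 ]
 [249.59364467 232.57291964]]
[[240.5528055  163.13523955]
 [242.17331584 233.54805284]]
[[232.28491425 163.47337239]
 [234.51040575 234.2163751 ]]
(array([-14. ,   0.7,  86.9]), array([-0.28, -1.44, -0.37]))
```

View pics/w10.png

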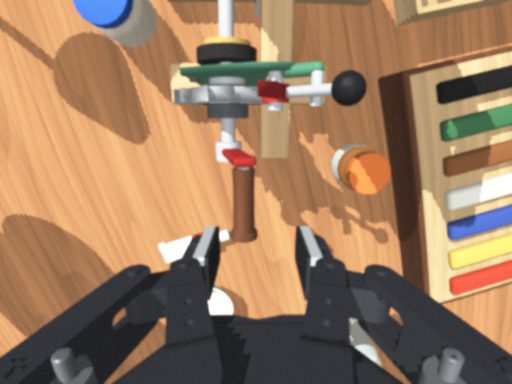

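Call:
jog_arm:
  offset:
    - [-7,0,20]
    - [-4,0,30]
    - [0,0,20]
    - [0,0,12]
    - [0,0,6]
    - [0,0,0]
  delta_rot:
    - [0,-1.4,0]
    - [0,0,0]
    - [0,0,0]
    - [0,0,0]
    - [0,0,0]
    - [0,0,0]
  jaw: [50,50,50,50,50,50]

```text
time: 19.75
tool_pos: [531.3, -99.7, 166.4]
tcp_rot: [-179.7, -0.3, -14.9]
ft_force: [-0.1, -0.4, 0.1]
finger_gap: 42.6
```

```bash
python3 st.py
```

```text
t 19.75 E tcp [ 13.3 -88.4 166.4] rpy [-179.7   -0.3  -14.9] gap 42.6 F easel [ 0.  -0.4  0.1]
grasp r 66.7 angle 1.372 winch -1.228 F tang(+up) -0.0 F rad 0.1
```

Call:
jog_arm:
  offset:
    - [2,0,2]
    - [0,0,0]
    - [0,0,0]
    - [0,0,0]
    - [7,0,2.5]
    - [7,0,3.5]
    - [6.5,0,4]
  delta_rot:
    - [0,0,0.4]
    - [0,0,0]
    - [0,0,0]
    - [0,0,0]
    - [0,0,0]
    - [0,0,0]
    - [0,0,0]
  jaw: [30,0,0,0,0,0,0]

```text
time: 20.45
tool_pos: [553.0, -105.5, 157.6]
tcp_rot: [-179.7, -0.3, -15.3]
ft_force: [-5.9, 1.6, 1.0]
finger_gap: 15.8
```

```bash
python3 st.py
```

```text
t 20.45 E tcp [ 35.8 -88.7 157.6] rpy [-179.7   -0.3  -15.3] gap 15.8 F easel [-6.2  0.1  1. ]
grasp r 66.9 angle 1.008 winch -1.592 F tang(+up) 5.8 F rad -2.4
```

Call:
jog_arm:
  offset:
    - [6,0,4.8]
    - [5.5,0,5.3]
    - [0,0,0]
  delta_rot:
    - [0,0,0.4]
    - [0,0,0]
    - [0,0,0]
  jaw: [0,0,0]

```text
time: 20.75
tool_pos: [564.2, -108.6, 147.8]
tcp_rot: [-179.7, -0.1, -15.7]
ft_force: [3.7, -1.0, -8.7]
finger_gap: 15.8
```

```bash
python3 st.py
```

```text
t 20.75 E tcp [ 47.4 -88.8 147.8] rpy [-1.797e+02 -1.000e-01 -1.570e+01] gap 15.8 F easel [ 3.9 -0.1 -8.7]
grasp r 66.6 angle 0.779 winch -1.821 F tang(+up) -8.9 F rad -3.3
```

Call:
jog_arm:
  offset:
    - [0,0,0]
    - [0,0,0]
    - [0,0,0]
    - [0,0,-40]
    - [0,0,-45]
    - [0,0,-40]
    - [0,0,0]
    - [0,0,0]
    - [0,0,0]
    - [0,0,0]
    - [0,0,0]
    - [0,0,0]
    - [0,0,0]
    - [0,0,0]
    - [0,0,0]
    - [0,0,0]
    - [0,0,0]
  delta_rot:
    - [0,0,0]
    - [0,0,0]
    - [0,0,0]
    - [0,0,0]
    - [0,0,0]
    - [0,0,-8.5]
    - [0,0,-8.5]
    - [0,0,-8.5]
    - [0,0,-8.5]
    - [0,0,-8.5]
    - [0,0,-8.5]
    - [0,0,-8.5]
    - [0,0,-8.5]
    - [0,0,-8.5]
    - [0,0,-8.5]
    - [0,0,-8.5]
    - [0,0,0]
  jaw: [50,50,50,50,50,50,50,0,0,0,0,0,0,0,0,0,0]

```text
time: 22.45
tool_pos: [565.2, -109.5, 289.4]
tcp_rot: [178.9, -0.2, 79.2]
ft_force: [-0.4, -0.3, 0.4]
finger_gap: -0.1
```

```bash
python3 st.py
python3 - <<'E'
from h import *
print(rel(toW((130,-2,255)),[180,0,75.5]))
E
```

```text
t 22.45 E tcp [ 48.6 -89.5 289.4] rpy [178.9  -0.2  79.2] gap -0.1 F easel [-0.3 -0.4  0.4]
grasp r 194.5 angle 1.32 winch -1.28 F tang(+up) 0.4 F rad 0.3
(array([82. , 86.1, 36.4]), array([ 1.11, -0.24,  3.66]))
```

Call:
jog_arm:
  offset:
    - [15,35,0]
    - [30,30,5]
    - [30,20,10]
    - [8,0,10]
    - [0,0,5]
    - [0,0,0]
  delta_rot:
    - [1,0,3.5]
    - [0,0,0]
    - [0,0,0]
    - [0,0,0]
    - [0,0,0]
    - [0,0,0]
  jaw: [0,0,0,0,0,0]

```text
time: 23.05
tool_pos: [668.7, -47.1, 258.7]
tcp_rot: [-180.0, -0.2, 74.0]
ft_force: [0.4, -0.5, 0.2]
finger_gap: 0.2
```

```bash
python3 st.py
python3 - <<'E'
from h import *
print(rel(toW((125,0,212)),[180,0,75.5]))
m,p,d=snap('wrist','w11')
E
```

```text
t 23.05 E tcp [133.3  -3.2 258.7] rpy [-180.    -0.2   74. ] gap 0.2 F easel [ 0.6 -0.4  0.2]
grasp r 206.4 angle 0.869 winch -1.731 F tang(+up) -0.3 F rad 0.5
(array([ 2.8, -8.3, 46.7]), array([-0.03, -0.18, -1.54]))
```

View pics/w11.png

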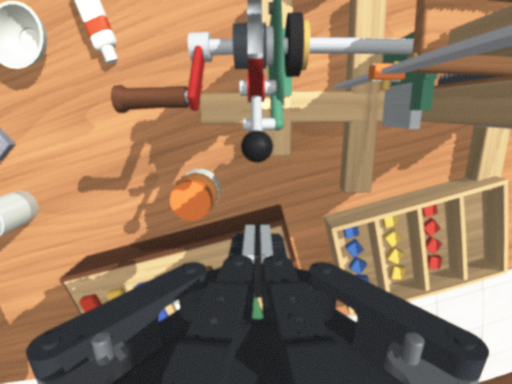

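Call:
jog_arm:
  offset:
    - [1,0,20]
    - [1,0,18]
    - [1,0,4]
    - [0,-10,1]
    - [0,-12,0]
    - [0,-12,0]
    - [0,-12,0]
    - [0,-10,0]
    - [0,-6,0]
  delta_rot:
    - [0,0,-1.5]
    - [0,0,0]
    - [0,0,0]
    - [0,0,0]
    - [0,0,0]
    - [0,0,0]
    - [0,0,0]
    - [0,0,0]
    - [0,0,0]
  jaw: [0,0,0,0,0,0,0,0,0]

```text
time: 24.0
tool_pos: [615.3, -36.8, 237.0]
tcp_rot: [177.8, -0.4, 74.6]
ft_force: [0.2, -0.4, -0.7]
finger_gap: -0.3
```

```bash
python3 st.py
python3 - <<'E'
from h import *
m,p,d=snap('wrist','w12')
E
```

```text
t 24.0 E tcp [ 78.9  -6.6 237. ] rpy [177.8  -0.4  74.6] gap -0.3 F easel [ 0.3 -0.3 -0.7]
grasp r 156.8 angle 1.049 winch -1.551 F tang(+up) -0.6 F rad -0.5
```

View pics/w12.png

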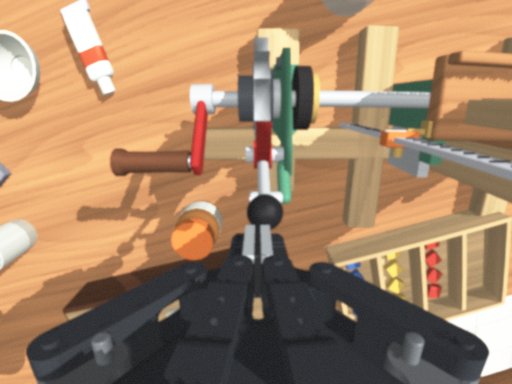

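Run:
```python
from h import *
m,p,d=load('w12')
b=lambda phi:(42-65*np.sin(.6-phi),0,166+65*np.cos(.6-phi))
for phi in (1.3,1.2,1.1,1.0,.9,.8,.6): print(phi,np.round(b(phi),0),proj(m,[toW(b(phi))]).round(1))
print('tip',proj(m,[toW((78.9,-6.6,237)),toW((68,-6.6,237)),toW((90,-6.6,237))]).round(1))
print(toE(bp(m,d,[(265,210)])[0]),toE(bp(m,d,[(260,235)])[0]))
for th in (.75,.78,.82,.9): print(th,proj(m,[toW(handle(th,-56)),toW(handle(th,-116))]).round(0).tolist())
print(rel(toW((78.9,0,220)),[180,0,75.5]))
```

```text
1.3 [ 84.   0. 216.] [[268.2 231.2]]
1.2 [ 79.   0. 220.] [[268.5 226.7]]
1.1 [ 73.   0. 223.] [[268.8 221. ]]
1.0 [ 67.   0. 226.] [[269.  214.1]]
0.9 [ 61.   0. 228.] [[269.1 206.1]]
0.8 [ 55.   0. 230.] [[269.3 196.9]]
0.6 [ 42.   0. 231.] [[269.3 175.7]]
tip [[258.5 240.5]
 [258.3 223.3]
 [258.8 257.2]]
[ 60.26003199  -2.72163045 236.33172221] [ 65.92104232  -5.92227909 255.08608715]
0.75 [[195.0, 162.0], [121.0, 163.0]]
0.78 [[194.0, 160.0], [120.0, 162.0]]
0.82 [[193.0, 159.0], [118.0, 160.0]]
0.9 [[192.0, 154.0], [115.0, 156.0]]
(array([ 6.5, -0.4, 17.2]), array([ 2.21, -0.39, -0.93]))
```

Call:
jog_arm:
  offset:
    - [3,8,6]
    - [3,0,12]
    - [0,0,4]
    - [0,-8,2]
    - [0,-8,2]
    - [0,-8,2]
  delta_rot:
    - [2,0,-1]
    - [0,0,0]
    - [0,0,0]
    - [0,0,0]
    - [0,0,0]
    - [0,0,0]
  jaw: [0,0,0,0,0,0]

```text
time: 24.65
tool_pos: [613.5, -32.3, 232.9]
tcp_rot: [177.2, -0.5, 75.2]
ft_force: [7.7, -0.7, 14.8]
finger_gap: 0.0
```

```bash
python3 st.py
python3 - <<'E'
from h import *
m,p,d=snap('wrist','w13')
b=lambda phi:(42-65*np.sin(.6-phi),0,166+65*np.cos(.6-phi))
for phi in (1.3,1,.8,.6,.4,.2): print(phi,np.round(b(phi),0),proj(m,[toW(b(phi))]).round(1))
E
```

```text
t 24.65 E tcp [ 76.1  -2.6 232.9] rpy [177.2  -0.5  75.2] gap 0.0 F easel [ 7.7  1.2 14.8]
grasp r 151.8 angle 1.053 winch -1.547 F tang(+up) 0.7 F rad 16.7
1.3 [ 84.   0. 216.] [[262.2 238. ]]
1 [ 67.   0. 226.] [[262.7 221.5]]
0.8 [ 55.   0. 230.] [[262.9 204.4]]
0.6 [ 42.   0. 231.] [[263.1 183.1]]
0.4 [ 29.   0. 230.] [[263.  159.1]]
0.2 [ 17.   0. 226.] [[262.8 134.7]]
```

View pics/w13.png

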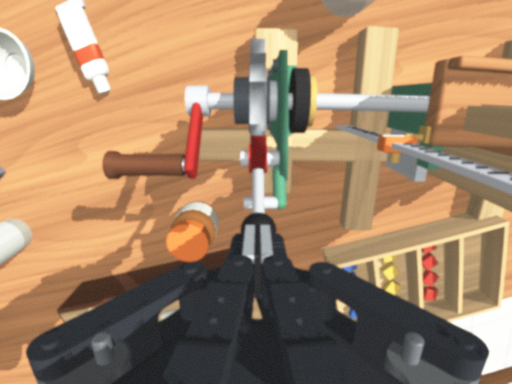

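Call:
jog_arm:
  offset:
    - [0,5,-20]
    - [0,25,-5]
    - [0,20,0]
    - [0,5,10]
    - [0,0,15]
    - [0,0,10]
    - [0,0,0]
  delta_rot:
    - [0,0,0]
    - [2,0,0]
    - [1,0,0]
    - [0,0,0]
    - [0,0,0]
    - [0,0,0]
    - [0,0,0]
  jaw: [0,0,0,0,0,0,0]

```text
time: 25.4
tool_pos: [661.9, -46.6, 219.2]
tcp_rot: [-179.6, -0.4, 74.9]
ft_force: [-0.6, -0.7, -0.2]
finger_gap: 0.3
```

```bash
python3 st.py
```

```text
t 25.4 E tcp [126.5  -4.4 219.2] rpy [-179.6   -0.4   74.9] gap 0.3 F easel [-0.4 -0.8 -0.2]
grasp r 173.2 angle 0.751 winch -1.849 F tang(+up) 0.1 F rad -0.4
```

Call:
jog_arm:
  offset:
    - [3,0,8]
    - [2,-8,3]
    - [0,-8,2]
    - [0,-8,2]
    - [0,-8,2]
    - [0,-8,2]
  delta_rot:
    - [0,0,0]
    - [0.3,0,0]
    - [0.3,0,0]
    - [0.3,0,0]
    - [0.3,0,0]
    - [0.3,0,0]
  jaw: [0,0,0,0,0,0]

```text
time: 26.0
tool_pos: [620.5, -29.2, 200.4]
tcp_rot: [-178.0, -0.4, 75.0]
ft_force: [0.3, -0.3, 0.5]
finger_gap: 0.1
```

```bash
python3 st.py
```

```text
t 26.0 E tcp [ 82.1   2.1 200.4] rpy [-178.    -0.4   75. ] gap 0.1 F easel [ 0.4 -0.2  0.5]
grasp r 129.3 angle 0.877 winch -1.723 F tang(+up) 0.0 F rad 0.7
```

Call:
jog_arm:
  offset:
    - [0,-2,-12]
    - [0,-8,0]
    - [0,-8,0]
  delta_rot:
    - [-1,0,0]
    - [0,0,0]
    - [0,0,0]
  jaw: [0,0,0]

```text
time: 26.3
tool_pos: [601.8, -24.3, 214.2]
tcp_rot: [-179.1, -0.4, 75.0]
ft_force: [0.6, 0.8, -0.4]
finger_gap: -0.0
```

```bash
python3 st.py
python3 - <<'E'
from h import *
m,p,d=snap('wrist','w14')
b=lambda phi:(42-65*np.sin(.6-phi),0,166+65*np.cos(.6-phi))
for phi in (1.3,1,.8,.6,.4,.2): print(phi,np.round(b(phi),0),proj(m,[toW(b(phi))]).round(1))
E
```

```text
t 26.3 E tcp [ 62.8   2.2 214.2] rpy [-179.1   -0.4   75. ] gap -0.0 F easel [ 0.4  1.  -0.4]
grasp r 129.6 angle 1.063 winch -1.537 F tang(+up) -0.6 F rad -0.2
1.3 [ 84.   0. 216.] [[255.2 274.1]]
1 [ 67.   0. 226.] [[254.8 257.8]]
0.8 [ 55.   0. 230.] [[254.6 239.9]]
0.6 [ 42.   0. 231.] [[254.3 217.3]]
0.4 [ 29.   0. 230.] [[254.  191.5]]
0.2 [ 17.   0. 226.] [[253.7 165. ]]
```

View pics/w14.png

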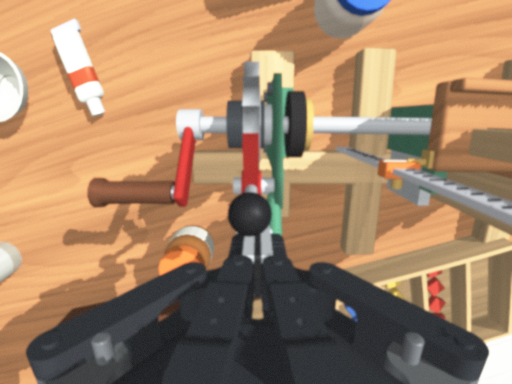

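Call:
jog_arm:
  offset:
    - [0,-6,0]
    - [0,-5,0]
    - [0,0,0]
  delta_rot:
    - [0,0,0]
    - [0,0,0]
    - [0,0,0]
  jaw: [0,0,0]

```text
time: 26.65
tool_pos: [589.4, -20.8, 215.2]
tcp_rot: [-179.2, -0.4, 75.0]
ft_force: [-0.7, -0.4, 0.0]
finger_gap: 0.1
```

```bash
python3 st.py
python3 - <<'E'
from h import *
m,p,d=snap('wrist','w15')
b=lambda phi:(42-65*np.sin(.6-phi),0,166+65*np.cos(.6-phi))
for phi in (.6,.4,.2,.1,0): print(phi,np.round(b(phi),0),proj(m,[toW(b(phi))]).round(1))
E
```

```text
t 26.65 E tcp [ 49.9   2.5 215.2] rpy [-179.2   -0.4   75. ] gap 0.1 F easel [-0.5 -0.5  0. ]
grasp r 124.7 angle 1.157 winch -1.443 F tang(+up) 0.5 F rad -0.2
0.6 [ 42.   0. 231.] [[254.  240.2]]
0.4 [ 29.   0. 230.] [[253.7 215.6]]
0.2 [ 17.   0. 226.] [[253.4 189.9]]
0.1 [ 11.   0. 223.] [[253.3 177.4]]
0 [  5.   0. 220.] [[253.2 165.5]]
```

View pics/w15.png

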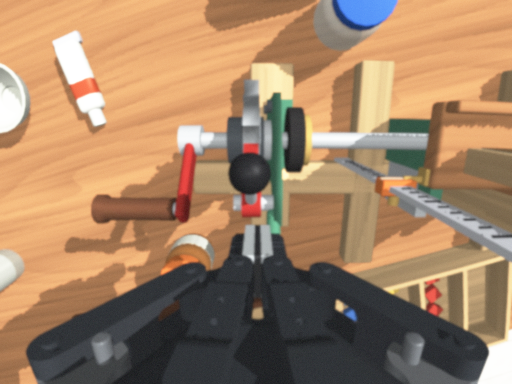

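Call:
jog_arm:
  offset:
    - [0,4,-25]
    - [0,0,-35]
    - [-40,0,-15]
    - [-45,0,0]
    - [0,0,0]
    - [0,0,0]
    - [0,0,0]
    - [0,0,0]
    - [0,0,0]
    - [0,0,0]
    - [0,0,0]
    - [0,0,0]
    - [0,0,0]
    - [0,0,0]
    - [0,0,0]
  delta_rot:
    - [0,0,0]
    - [0,0,0]
    - [0,0,0]
    - [0,0,8.5]
    - [0,0,8.5]
    - [0,0,8.5]
    - [0,0,8.5]
    - [0,0,8.5]
    - [0,0,8.5]
    - [0,0,8.5]
    - [0,0,8.5]
    - [0,0,8.5]
    - [0,0,8.5]
    - [0,0,6]
    - [0,0,0]
  jaw: [0,0,0,50,50,50,50,50,50,50,50,50,50,50,50]

```text
time: 28.2
tool_pos: [573.3, -110.4, 288.8]
tcp_rot: [-179.7, 1.1, -17.2]
ft_force: [-0.3, 0.6, -0.7]
finger_gap: 42.7
```

```bash
python3 st.py
python3 - <<'E'
from h import *
print(rel(toW((46.5,-88,210)),[180,0,-14.5]))
E
```

```text
t 28.2 E tcp [ 56.7 -88.3 288.8] rpy [-179.7    1.1  -17.2] gap 42.7 F easel [-0.4  0.5 -0.7]
grasp r 196.3 angle 1.276 winch -1.324 F tang(+up) 0.2 F rad -0.8
(array([-8.7,  0.6, 79. ]), array([-0.33,  1.07, -2.69]))
```

Call:
jog_arm:
  offset:
    - [-5,0,25]
    - [-4,0,25]
    - [0,0,20]
    - [0,0,8]
    - [0,0,0]
  delta_rot:
    - [0,1,-2.5]
    - [0,0,0]
    - [0,0,0]
    - [0,0,0]
    - [0,0,0]
  jaw: [50,50,50,50,50]

```text
time: 28.7
tool_pos: [565.2, -107.9, 209.2]
tcp_rot: [-179.7, -0.1, -13.7]
ft_force: [0.2, -0.3, 0.3]
finger_gap: 42.6
```

```bash
python3 st.py
python3 - <<'E'
from h import *
m,p,d=snap('wrist','w16')
for th in (.7,.78,.85): print(proj(m,[toW(handle(th,-56)),toW(handle(th,-116))]).round(0).tolist())
b=lambda phi:(42-65*np.sin(.6-phi),0,166+65*np.cos(.6-phi))
for phi in (.2,.1,0): print(phi,proj(m,[toW(b(phi))]).round(1))
print(rel(toW((46.5,-88,147)),[180,0,-14.5]))
E
```

```text
t 28.7 E tcp [ 48.2 -87.9 209.2] rpy [-1.797e+02 -1.000e-01 -1.370e+01] gap 42.6 F easel [ 0.3 -0.3  0.3]
grasp r 118.5 angle 1.152 winch -1.448 F tang(+up) -0.2 F rad 0.4
[[261.0, 168.0], [259.0, 245.0]]
[[256.0, 169.0], [255.0, 247.0]]
[[251.0, 170.0], [250.0, 249.0]]
0.2 [[189.   68.1]]
0.1 [[177.4  69.1]]
0 [[167.5  70.3]]
(array([-2.2,  0.4, 62.9]), array([-0.32, -0.15,  0.77]))
```

View pics/w16.png

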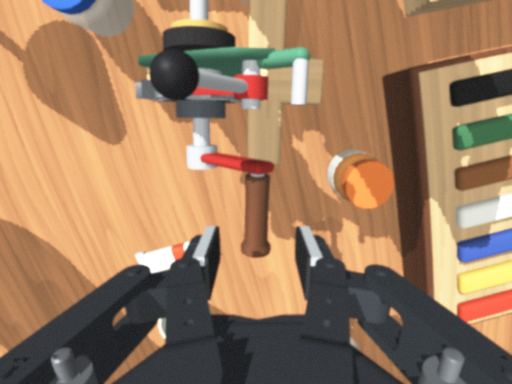

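Call:
jog_arm:
  offset:
    - [-1,0,25]
    - [-1,0,20]
    - [0,0,12]
    - [0,0,5]
    - [0,0,2]
    - [0,0,0]
  delta_rot:
    - [0,0,0.7]
    - [0,0,0]
    - [0,0,0]
    - [0,0,0]
    - [0,0,0]
    - [0,0,0]
  jaw: [50,50,50,50,50,50]

```text
time: 29.35
tool_pos: [569.2, -108.8, 152.3]
tcp_rot: [-179.7, -0.8, -14.2]
ft_force: [-1.0, 0.2, 0.4]
finger_gap: 42.5
```

```bash
python3 st.py
```

```text
t 29.35 E tcp [ 52.3 -87.8 152.3] rpy [-179.7   -0.8  -14.2] gap 42.5 F easel [-1.  -0.   0.4]
grasp r 73.1 angle 0.779 winch -1.821 F tang(+up) 1.0 F rad -0.4
```

Call:
jog_arm:
  offset:
    - [-5,0,5]
    - [-1,0,2]
    - [0,0,0]
  delta_rot:
    - [0,-0.8,0.3]
    - [0,0,0]
    - [0,0,0]
  jaw: [50,50,50]

```text
time: 29.65
tool_pos: [564.3, -107.6, 147.1]
tcp_rot: [-179.7, -0.1, -14.5]
ft_force: [0.4, 0.1, 0.8]
finger_gap: 42.7
```

```bash
python3 st.py
```

```text
t 29.65 E tcp [ 47.2 -87.8 147.1] rpy [-1.797e+02 -1.000e-01 -1.450e+01] gap 42.7 F easel [0.3 0.2 0.8]
grasp r 66.0 angle 0.773 winch -1.827 F tang(+up) 0.3 F rad 0.8
```

Call:
jog_arm:
  offset:
    - [0,0,0]
    - [0,0,0]
    - [0,0,0]
    - [3.5,0,3.8]
    - [3,0,3.5]
  delta_rot:
    - [0,0,0]
    - [0,0,0]
    - [0,0,0]
    - [0,0,0]
    - [0,0,0]
  jaw: [15,0,0,0,0]
  newtons: 60

```text
time: 30.15
tool_pos: [570.4, -109.2, 140.5]
tcp_rot: [-179.7, -0.1, -14.5]
ft_force: [-4.5, 0.5, 2.5]
finger_gap: 15.3
```

```bash
python3 st.py
```

```text
t 30.15 E tcp [ 53.6 -87.9 140.5] rpy [-1.797e+02 -1.000e-01 -1.450e+01] gap 15.3 F easel [-4.5 -0.6  2.5]
grasp r 66.5 angle 0.636 winch -1.964 F tang(+up) 4.7 F rad -2.2
```

Call:
jog_arm:
  offset:
    - [1.2,0,1.7]
  delta_rot:
    - [0,0,0]
  jaw: [0]

```text
time: 30.25
tool_pos: [571.7, -109.5, 138.4]
tcp_rot: [-179.7, -0.1, -14.5]
ft_force: [-2.9, 0.5, 3.4]
finger_gap: 15.6
```

```bash
python3 st.py
```

```text
t 30.25 E tcp [ 54.9 -87.9 138.4] rpy [-1.797e+02 -1.000e-01 -1.450e+01] gap 15.6 F easel [-3.  -0.3  3.4]
grasp r 66.4 angle 0.599 winch -2.001 F tang(+up) 4.5 F rad -0.5
```

Call:
jog_arm:
  offset:
    - [1.2,0,1.7]
  delta_rot:
    - [0,0,0]
  jaw: [0]

```text
time: 30.35
tool_pos: [572.8, -109.9, 136.4]
tcp_rot: [-179.7, -0.1, -14.5]
ft_force: [-4.4, 0.4, 3.7]
finger_gap: 15.9
```

```bash
python3 st.py
```

```text
t 30.35 E tcp [ 56.1 -87.9 136.4] rpy [-1.797e+02 -1.000e-01 -1.450e+01] gap 15.9 F easel [-4.3 -0.7  3.7]
grasp r 66.3 angle 0.564 winch -2.036 F tang(+up) 5.5 F rad -1.7
```

Call:
jog_arm:
  offset:
    - [1,0,1.7]
  delta_rot:
    - [0,0,0]
  jaw: [0]

```text
time: 30.45
tool_pos: [573.9, -110.2, 134.6]
tcp_rot: [-179.7, -0.0, -14.6]
ft_force: [-3.7, 0.6, 3.9]
finger_gap: 15.6
```

```bash
python3 st.py
```

```text
t 30.45 E tcp [ 57.2 -87.9 134.6] rpy [-179.7   -0.   -14.6] gap 15.6 F easel [-3.8 -0.3  3.9]
grasp r 66.3 angle 0.531 winch -2.069 F tang(+up) 5.3 F rad -1.3
```

Call:
jog_arm:
  offset:
    - [0.9,0,1.6]
  delta_rot:
    - [0,0,0]
  jaw: [0]

```text
time: 30.55
tool_pos: [574.8, -110.4, 132.8]
tcp_rot: [-179.7, -0.0, -14.5]
ft_force: [-3.7, 0.5, 3.1]
finger_gap: 15.7
```

```bash
python3 st.py
```

```text
t 30.55 E tcp [ 58.1 -87.9 132.8] rpy [-179.7   -0.   -14.5] gap 15.7 F easel [-3.7 -0.4  3.1]
grasp r 66.2 angle 0.501 winch -2.099 F tang(+up) 4.5 F rad -1.8
```

Call:
jog_arm:
  offset:
    - [0.7,0,1.4]
  delta_rot:
    - [0,0,0]
  jaw: [0]

```text
time: 30.65
tool_pos: [575.4, -110.6, 131.5]
tcp_rot: [-179.7, -0.0, -14.5]
ft_force: [-9.0, 1.2, 13.8]
finger_gap: 15.9
```

```bash
python3 st.py
```

```text
t 30.65 E tcp [ 58.8 -88.  131.5] rpy [-179.7   -0.   -14.5] gap 15.9 F easel [-9.1 -1.1 13.8]
grasp r 66.2 angle 0.479 winch -2.121 F tang(+up) 16.4 F rad -1.7
```

Call:
jog_arm:
  offset:
    - [0.7,0,1.4]
  delta_rot:
    - [0,0,0]
  jaw: [0]

```text
time: 30.75
tool_pos: [575.6, -110.6, 131.1]
tcp_rot: [-179.7, 0.1, -14.5]
ft_force: [-16.0, 2.9, 20.9]
finger_gap: 15.7
```

```bash
python3 st.py
```

```text
t 30.75 E tcp [ 59.  -87.9 131.1] rpy [-1.797e+02  1.000e-01 -1.450e+01] gap 15.7 F easel [-16.2  -1.2  20.9]
grasp r 66.2 angle 0.472 winch -2.128 F tang(+up) 26.0 F rad -4.9
```

Call:
jog_arm:
  offset:
    - [0.2,0,0.3]
  delta_rot:
    - [0,0,0]
  jaw: [0]

```text
time: 30.85
tool_pos: [575.4, -110.5, 131.5]
tcp_rot: [-179.7, 0.1, -14.5]
ft_force: [-7.1, 1.4, 5.4]
finger_gap: 15.6
```

```bash
python3 st.py
```

```text
t 30.85 E tcp [ 58.8 -87.9 131.5] rpy [-1.797e+02  1.000e-01 -1.450e+01] gap 15.6 F easel [-7.2 -0.4  5.4]
grasp r 66.3 angle 0.479 winch -2.121 F tang(+up) 8.1 F rad -3.9
```

Call:
jog_arm:
  offset:
    - [0.4,0,0.8]
  delta_rot:
    - [0,0,0]
  jaw: [0]

```text
time: 30.95
tool_pos: [575.4, -110.5, 131.3]
tcp_rot: [-179.7, 0.2, -14.5]
ft_force: [-10.1, 2.3, 9.9]
finger_gap: 15.5
```

```bash
python3 st.py
```

```text
t 30.95 E tcp [ 58.8 -87.9 131.3] rpy [-179.7    0.2  -14.5] gap 15.5 F easel [-10.3  -0.3   9.9]
grasp r 66.2 angle 0.476 winch -2.124 F tang(+up) 13.5 F rad -4.6
```

Call:
jog_arm:
  offset:
    - [0.3,0,0.7]
    - [0,0,0]
    - [0,0,0]
    - [0,0,0]
  delta_rot:
    - [0,0,0]
    - [0,0,0]
    - [0,0,0]
    - [0,0,0]
  jaw: [50,50,50,50]

```text
time: 31.35
tool_pos: [577.0, -110.8, 130.4]
tcp_rot: [-179.7, -0.0, -14.5]
ft_force: [0.2, -0.3, -0.6]
finger_gap: 42.4
```

```bash
python3 st.py
```

```text
t 31.35 E tcp [ 60.4 -87.8 130.4] rpy [-179.7   -0.   -14.5] gap 42.4 F easel [ 0.3 -0.2 -0.6]
grasp r 67.2 angle 0.453 winch -2.147 F tang(+up) -0.7 F rad -0.0
```

Call:
jog_arm:
  offset:
    - [0,0,-30]
    - [0,0,-45]
    - [0,0,-45]
    - [0,0,-40]
    - [-40,0,0]
    - [-45,0,0]
    - [-45,0,0]
    - [-45,0,0]
    - [-30,0,0]
    - [0,0,0]
    - [0,0,0]
    - [0,0,0]
    - [0,0,0]
    - [0,0,0]
    - [0,0,0]
    - [0,0,0]
  delta_rot:
    - [0,0,0]
    - [0,0,0]
    - [0,0,0]
    - [0,0,0]
    - [0,0,0]
    - [0,0,-8.5]
    - [0,0,-8.5]
    - [0,0,-8.5]
    - [0,0,-8.5]
    - [0,0,-8.5]
    - [0,0,-8.5]
    - [0,0,-8.5]
    - [0,0,-8.5]
    - [0,0,-8.5]
    - [0,0,-8.5]
    - [0,0,-4]
  jaw: [50,50,50,50,50,50,50,100,100,100,100,100,100,100,100,100]

```text
time: 32.95
tool_pos: [371.1, -93.9, 296.1]
tcp_rot: [179.5, -0.2, 75.9]
ft_force: [-0.0, 0.7, 0.9]
finger_gap: 85.2
```

```bash
python3 st.py
python3 - <<'E'
from h import *
print(rel([455,112,270],[180,0,75]))
E
```

```text
t 32.95 E tcp [-143.2 -122.8  296.1] rpy [179.5  -0.2  75.9] gap 85.2 F easel [-0.2  0.7  0.9]
grasp r 242.2 angle 2.204 winch -0.396 F tang(+up) -0.3 F rad 0.9
(array([220. ,  31. ,  27.2]), array([ 0.54, -0.2 ,  0.93]))
```

Call:
jog_arm:
  offset:
    - [45,4,5]
    - [45,4,5]
    - [45,4,5]
    - [45,4,5]
    - [45,8,12]
    - [0,0,5]
    - [0,0,0]
  delta_rot:
    - [0,0,0]
    - [0,0,0]
    - [-8,0,0]
    - [-8,0,0]
    - [-8,0,0]
    - [-6,0,0]
    - [0,0,0]
  jaw: [100,100,100,100,100,100,100]

```text
time: 33.65
tool_pos: [458.0, 123.2, 258.7]
tcp_rot: [148.8, -0.4, 75.9]
ft_force: [-1.5, 0.1, -0.4]
finger_gap: 85.6
```

```bash
python3 st.py
python3 - <<'E'
from h import *
m,p,d=snap('wrist','w20'); print(proj(m,[[594,85,164]])[0])
snap('scene','s20'); crop('s20',210,80,350,230,4)
cv2.imwrite('pics/w20b.png',cv2.resize(cv2.imread('pics/w20.png'),None,fx=1.5,fy=1.5))
b=lambda phi:(42-65*np.sin(.6-phi),0,166+65*np.cos(.6-phi))
ms=load('s20')[0]
for phi in (.2,.1,0): print(phi,proj(m,[toW(b(phi))]).round(1),proj(ms,[toW(b(phi))]).round(1))
E
```

```text
t 33.65 E tcp [-113.3  109.   258.7] rpy [148.8  -0.4  75.9] gap 85.6 F easel [-1.4 -0.3 -0.4]
grasp r 197.9 angle 2.242 winch -0.358 F tang(+up) 1.4 F rad 0.6
[253.75046723 236.61121132]
0.2 [[150.1 281.5]] [[277.7 166.7]]
0.1 [[149.1 276.3]] [[277.2 165.6]]
0 [[148.3 270.8]] [[276.8 164.9]]
```

View pics/w20b.png

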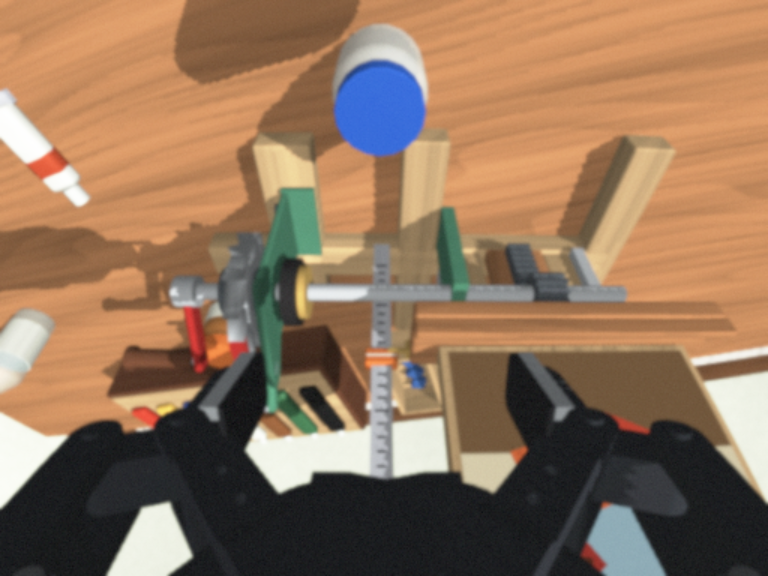

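View pics/s20_c.png

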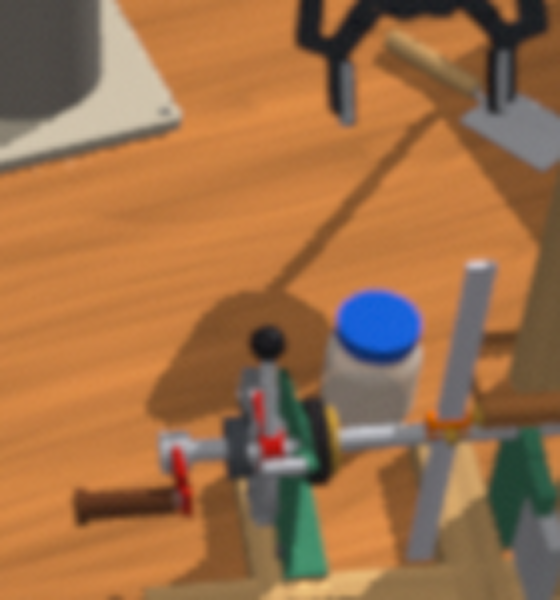

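Run:
```python
from h import *
crop('w20',220,210,310,280,8.5)
# compare ball centre start vs now in scene (dark blob centroid)
for n in ('scene0','s20'):
    m,p,d=load(n); g=p[150:180,262:292].astype(int).sum(2); 
    ys,xs=np.nonzero(g<150); print(n,xs.mean()+262,ys.mean()+150,len(xs))
```

```text
scene0 276.32 165.62 50
s20 276.3529411764706 165.5686274509804 51
```

View pics/w20_c.png

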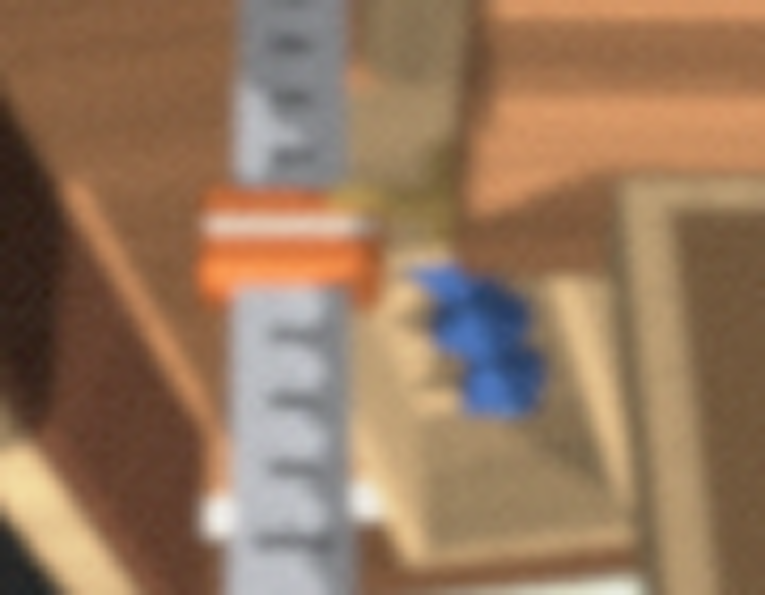

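```bash
python3 - <<'E'
from h import *
m,p,d=load('w20')
f=lambda x,y:((x+.5)/8.5-.5+220,(y+.5)/8.5-.5+210)
n=np.array([np.cos(po[2]),np.sin(po[2])])
def at(uv,ex):
    cc,r=ray(m,[uv]); r=r[0]; k=(ex-n@(cc[:2]-po[:2]))/(n@r[:2]); return toE(cc+k*r).round(1)
for ex in (25,26): print(at(f(285,226),ex),at(f(337,199),ex))
# bystander check in top view
snap('top','t20'); m,p,d=load('t20'); m0,p0,d0=load('top0')
for nm,lo,hi in (('blue lid',(0,40,180),(60,110,255)),('orange',(220,90,0),(255,140,40))):
    for q in (p0,p):
        k=cv2.inRange(q,np.array(lo),np.array(hi)); ys,xs=np.nonzero(k[140:260,160:310]); print(nm,xs.mean()+160,ys.mean()+140,len(xs))
E
python3 - <<'E'
import sys; sys.path.insert(0,'.')
from bench import monitor; s=monitor.sense(); print(s['time'],s['ft_force'])
E
```

```text
[ 25.  105.3 165.2] [ 25.  112.6 160.8]
[ 26.  105.3 164.6] [ 26.  112.6 160.1]
blue lid 184.94812680115274 238.76368876080693 347
blue lid 184.56944444444446 234.23611111111111 72
orange 286.8105263157895 150.8421052631579 95
orange 284.6272727272727 157.42727272727274 110
33.8 [ 0.35285141  0.18175555 -0.5217159 ]
```

Run:
```python
import cv2,numpy as np
a=cv2.imread('pics/top0.png')[100:270,150:310];b=cv2.imread('pics/t20.png')[100:270,150:310]
cv2.imwrite('pics/cmp.png',cv2.resize(np.hstack([a,b]),None,fx=2.5,fy=2.5,interpolation=cv2.INTER_CUBIC))
```

```text
(no output)
```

View pics/cmp.png

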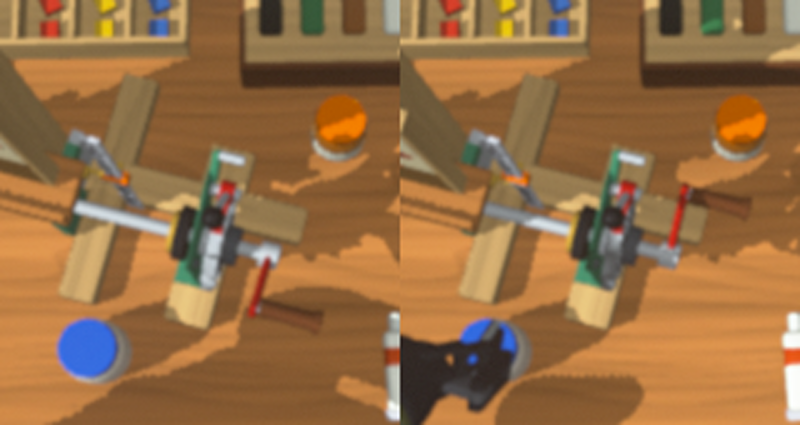

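```bash
python3 -c "
from bench import r
print(r.hand_in())"
```

```text
the job is handed in; nothing more can be done
None
```

The job is handed in at about 34 s of the 72 s allowed. The painting is four teeth lower, with the pawl home and a tooth felt bearing on it.

**What I did:**
- I wound the crank up about 0.2 rad, threw the pawl over, and wound down with the pawl clear in two stages, to a winch angle of about -1.82 rad.
- I then tipped the pawl back in and eased the wheel onto the fourth tooth. It came to bear at about -2.12 rad.
- I let go while still pressing, with about 13.5 N at the handle. It took about 5 N to turn the wheel just before the tooth.

**Last checks:**
- **Pointer:** it reads about 4.4 mm below the marker line, inside the 7 mm limit. The start height (30 mm above the marker) and the winch angle together give about 3.7 mm below. By estimate the third tooth would have left it 4 to 6 mm above, so the two teeth were close and I chose the fourth.
- **Pawl:** the ball is back at its starting pixel in the scene camera, to within 0.1 px, so the pawl looks home.
- **Bystanders:** both jars look unmoved in the top view. A colour-based check had suggested the orange jar had shifted, but comparing the pictures showed only a change of light. I did not measure the other items.
- **Robot:** it is clear of everything, with wrist forces near zero.

**What went less than cleanly:**
- **Overpress on the tooth:** while feeling for it, the handle force briefly reached 26 N. I estimate that put nearly 30 N on the pawl, close to or at the failure limit, and I eased off at once.
- **Slip on the ball:** on the first try at tipping the pawl back, the fingers rode up on the ball and pressed it with about 15 N. I backed off and repeated it lower.
- **Bearing force:** I could not measure the force left on the pawl after letting go. I inferred it from the press and the friction washer.

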